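Hook the parts basket out of the dip tank and hang it up to drip

TASK

Take the hook rod from the drip stand, reach down into the narrow dip tank with it, catch the bail of the parts basket and bring the basket out with the T-nut still in it, then hang the rod back in the stand's fork so that the basket hangs freely from the hook over the tray. The basket's lugs hang in trap slots: feel them up to the roof, across the weir, down again, under the tongue and up the exit channel; while the basket is in the tank never pull or press harder than 15 N with the rod, or you bend the hanger plates. Do not touch the basket with the fingers, and leave the collet and the spanner where they are.

Things in the scene. Friction and masses are not known exactly. Their poses are not given: they have to be found in the camera images.
- tank: Grey open-topped sheet-steel dip tank, dry, fixed. Inside 92 (x) x 80 (y) mm, walls 3 mm, rim 147 mm above its origin (centre of its underside, on the bench). A 7 mm hanger plate is screwed inside each side wall (+y and -y), 33 mm from the middle, with a trap slot for the basket's lugs cut right through: it holds the basket against slipping off and against a jerk upward.
- slot_pocket (a point): Where the middle of the basket's lugs rests: in the slots' pocket, mid-width, 38 mm above the tank's underside, 14.5 mm to tank +x. Slots from +x to -x: pocket (11 mm long), weir (5 mm long, 10 mm above the floor), middle chamber (11 mm), tongue (5 mm) hanging from above to 14 mm over the floor, exit channel (11 mm). Floor level all along; roof over pocket, weir and chamber 20.5 mm above it.
- slot_exit (a point): Middle of a lug standing on the floor of the exit channel, mid-width, 38 mm above the tank's underside, 17.5 mm to tank -x. The channel goes straight up and is open at the plates' top, 126 mm up. The way out: raise the lugs from the pocket till the roof is felt (12.5 mm), across the weir just below it, 16 mm to tank -x; down to the floor; under the tongue, another 16 mm to -x; straight up.
- basket: Steel wire parts basket, 44 (x) x 48 (y) x 27 mm, about 0.2 to 0.35 kg. Origin: centre of its underside. Lugs, 7 (x) x 8 (z) mm, stick out to +y and -y (75 mm tip to tip), 22 mm above the origin; it hangs by them. A 5 mm wire bail swings about y at the lugs: an arch along y, its peak 54 mm from there. It stands by light friction up to 20 deg off upright (stops at 26), either way; this is not measured.
- hook_rod: Telescopic hook rod, 0.17 kg. Origin: centre of the underside of its 28 mm collar. Above: wooden handle 26 (x) x 19 (y) mm, 4 to 70 mm above the origin; hold it across y. Below: 10 mm tube, 14 mm clamp sleeve, 8 mm shank cranked 8 mm to -x (reaching 12 mm to -x) into an open hook bent to +x, tip 14 mm to +x. Seen from the origin: hook's lowest point 93 mm down, inside bottom 86, tip end 72.
- rod_sleeve (a point): Lower end of the rod's brass clamp sleeve, on the rod's axis, 42 mm below the collar's underside. The shank below it is clamped at a length that nobody measured: the whole hook may sit up to 5 mm higher or lower than said, so the take-up of the load must be felt. The gap of the hook is 11 mm wide (x); a bail comes to rest on the rod's axis.
- drip_stand: Green drip stand with a shallow tray and a forked arm, fixed. Origin: underside, on the bench. The fork's top lies at 180 mm; its two prongs run along x, 15 mm apart, open to stand -x (30 mm ahead of the seat, flared), the post stands 76 mm behind the seat. Low 5 mm stops ahead of and behind the seat keep a collar there. At the start the hook rod hangs in it.
- fork_seat (a point): Seat of the fork: centre between the prongs, at the height of their top (180 mm), where the centre of the collar's underside belongs; the collar has 3 to 4 mm of play to and fro. A rod is brought in from stand -x with its collar at least 8 mm over the seat, then lowered. A basket on the hook then hangs 14 to 27 mm over the stand's underside.
- t_nut: Steel T-nut, 28 x 28 x 18 mm, 0.07 kg, lying loose in the basket. Origin: centre of its underside.
- er_collet: Grey spring collet standing on the bench, 33 mm across, 46 mm high. Origin: centre of its underside. A bystander.
- spanner: Bright combination spanner lying on the bench at the left, 174 x 35 x 8 mm along x. Origin: centre of its underside. A bystander.

How it is judged (in metres and radians):
On the way, in this order (a step that is already met when the one before it is completed fails the run):
1. the hook rod is taken out of the fork (distance between hook_rod and fork_seat above 0.05 m), for 0.1 s.
2. the basket hangs on the rod, wholly above the tank's rim (z of basket in the frame of tank above 0.148 m and contact force between hook_rod and basket above 0.5 N), for 0.1 s.
At the end, for the whole second after the job is handed in: The rod's collar rests on the fork (within 10 mm of the seat sideways, 4 mm in height, upright within 7 deg), the basket hangs from its hook over the tray without standing on it (underside 12 to 36 mm over the stand's underside, within 30 mm of the seat sideways), nearly still, the T-nut in it (horizontal distance between hook_rod and fork_seat below 0.01 m and z of hook_rod in the frame of drip_stand between 0.176 and 0.184 m and angle between hook_rod's own z axis and vertical below 0.12 rad and contact force between hook_rod and basket above 0.3 N and z of basket in the frame of drip_stand between 0.012 and 0.036 m and horizontal distance between basket and fork_seat below 0.03 m and distance between t_nut and basket below 0.03 m and linear speed of basket below 0.12 m/s); the robot touches nothing.
It fails at once if with the basket still in the tank, the rod pulls or presses on it or on the tank with more than 15 N ((contact force between hook_rod and basket above 15 N or contact force between hook_rod and tank above 15 N) and z of basket in the frame of tank below 0.1 m).
It fails at once if the fingers touch the basket (contact force between the fingers and basket above 0.5 N).
It fails at once if the T-nut is spilled from the basket (distance between t_nut and basket above 0.06 m).
It fails at once if the collet or the spanner is moved by more than 20 mm (distance of any of er_collet, spanner from where it was at the start of the episode above 0.02 m).
It also fails if it takes over 72 s, if anything falls off the work surface, if the arm or the gripper's body presses on something with over 40 N, if the wrist force passes 120 N, or if a joint passes its speed limit or range.

ROBOT

A 6-joint arm with a two-finger parallel gripper is mounted at the origin on a cart in front of the work surface, level with it; the furniture and walls round the work are solid. World frame = base frame: x ahead of the robot, y to its left, z up, the work surface at z = 0. Lengths are in mm, angles in rad, forces in N, time in s.
With the tool pointing down it reaches from about 375 to 900 mm from the base axis. Payload 3.1 kg.
Tool frame: the origin (TCP) lies at the very end of the fingers, on their centre line; the grasp point (between the pads) lies 19 mm behind it; z points along the fingers, y is the direction in which the jaws open and shut (so a half turn about z gives the same grasp; the last joint's range is limited). The gripper opens to 85 mm and grips with 20 to 120 N. Pads are 22 mm wide; open, the fingers measure 114 mm over their backs; the gripper's body (76 mm by 85 mm) begins 54 mm behind the grasp point. The pads swing forward as they close: fully open they stand 13 mm farther back than shut.
Start: joints at [-1.373, 0.527, 1.433, -0, 1.181, -0.178], TCP at [229.406, -581.351, 231.31] pointing down, gripper open.
Joint ranges: [-3.08, 3.08], [-0.75, 2.2], [0.22, 2.44], [-1.43, 4.57], [0, 2.65], [-2.85, 2.85]. Speed limits (rad/s): [2.79, 2.79, 3.14, 3.14, 3.14, 3.14].

INTERFACE

Orientations are given as a 3x3 rotation matrix whose columns are the frame's x, y, z axes.
In Python, from bench import get_state, snapshot, camera_params, close_job gives the robot as it stands. The module is installed in compiled form; this text tells all that it offers.
- The arm moves only by the tool jog_arm, never from a script. Its argument "moves" is one flat list of numbers, 5 for each row, row after row: the opening, from 0 (shut) to 1 (fully open), then the shift along the world's x, y, z in m, then the turn about the world's z in degrees. A call has 1 to 12 rows; each row shifts and turns the commanded pose from where the row before left it; what a row does not reach is not made up. A row lasts 1/8 s, in which the tool goes at most 62.5 mm and 10.7 degrees, less where a joint would pass 70% of its speed; a pose out of reach is approached as far as the arm can. A call with a gripper value outside its range is refused whole. The fingers move at their own pace and stop on an object; the grip force is fixed at half the most. Time passes only in rows, so rows that do not move let the fingers close. It gives the time, the measured TCP pose, the force and the opening at its end, in the units of the state.
- get_state(): the state, without advancing time (a new reading comes with each control period).
- snapshot(name): name is "scene" or "side" or "wrist"; returns the picture (384x512x3 uint8, red, green, blue); there is no depth.
- camera_params(name): a dict with "K" (3x3 intrinsics, pixels), "eye" and "orientation" of the camera in the world; the wrist camera has in their place "tool_from_camera" (4x4, takes a point from camera to tool coordinates, whose origin is the TCP and whose axes are the flange's). Camera axes: x right, y down, z forward; pixel columns grow to the right and rows downward; lengths in mm; the calibration is good to about 2 mm. A picture is of the moment at which its call begins: read the wrist's pose just before it. camera_params takes no time and is no camera call.
- close_job(): hands the job in, once; it reports no verdict.
The state is a dict: "time": time; "joint_pos": joint angles; "joint_velocities": joint speeds; "effort": joint torques, N m; "eef_pos": TCP position; "tcp_rot": TCP orientation; "wrist_force": force on the tool from outside, world axes, zero at the start; "wrist_torque": the same for the moment, N m; "opening": opening from 0.0 (shut) to 1.0 (fully open).
Only numpy, scipy, OpenCV 4.12 (cv2) and the standard library are available. Lean on these libraries where they do the work, as an engineer would, in place of code of your own. Each camera call takes 0.05 s, during which the arm holds its last target.

## Working session

There is one attempt and no reset: what is moved stays moved. The work goes in short steps, Python scripts to look and compute and a tool call to move; the robot and the scene stay as the last step left them, time stands still between calls to the robot, and variables do not carry over. Pictures are saved under pics/ and viewed, and the job is handed in when it is done.

Besides the shell and the picture viewer there is one more tool, called after "Request:" in YAML: its name, and indented under it one key for each argument. jog_arm: Moves the arm, as the interface text tells. Its arguments: {"type":"object","properties":{"moves":{"type":"array","items":{"type":"number"}}},"required":["moves"]}

```bash
ls; mkdir -p pics; python3 - <<'E'
from bench import *
import cv2
s=get_state(); print(s)
for n in ("scene","side","wrist"):
    im=snapshot(n); cv2.imwrite(f"pics/{n}0.png",im[:,:,::-1]); print(n,camera_params(n))
E
```

```text
pics
{'time': 0.0, 'joint_pos': array([-1.37348140e+00,  5.28448245e-01,  1.43387617e+00, -7.54641300e-06,
        1.18141085e+00, -1.78455623e-01]), 'joint_velocities': array([-2.24922085e-04, -1.97552001e-03, -6.20128172e-04,  1.89889490e-04,
        8.64642394e-04,  2.68085251e-05]), 'effort': array([-1.20465643e-04, -4.42345154e+01, -1.78026974e+01, -1.03964023e-04,
        8.41352827e-03, -5.37600002e-06]), 'eef_pos': array([ 229.27925057, -580.66824085,  230.35294658]), 'tcp_rot': array([[ 9.30224140e-01,  3.66991644e-01, -4.26875769e-04],
       [ 3.66991702e-01, -9.30221846e-01,  2.09966093e-03],
       [ 3.73468852e-04, -2.10981515e-03, -9.99997705e-01]]), 'wrist_force': array([ 0.61326784, -0.65231974, -0.14890743]), 'wrist_torque': array([ 0.02022601, -0.00533137, -0.01061029]), 'opening': 1.0015789863932398}
scene {'K': array([[451.48022044,   0.        , 250.68944302],
       [  0.        , 451.48022044, 188.3090155 ],
       [  0.        ,   0.        ,   1.        ]]), 'eye': array([-471.95953871,  422.12213648,  628.83891844]), 'orientation': array([[-0.48373592, -0.3
[... 334 characters left out ...]
258304 ]), 'orientation': array([[-0.9960363 ,  0.05981688, -0.06583027],
       [ 0.08837759,  0.58187967, -0.80845869],
       [-0.01005418, -0.81107212, -0.58485975]])}
wrist {'K': array([[282.30484339,   0.        , 256.12530068],
       [  0.        , 282.30484339, 191.88405489],
       [  0.        ,   0.        ,   1.        ]]), 'tool_from_camera': array([[ 7.11831601e-04, -9.62010948e-01, -2.73009942e-01,
         6.84327257e+01],
       [ 9.99999654e-01,  5.67539054e-04,  6.07496452e-04,
        -2.51242155e-01],
       [-4.29474434e-04, -2.73010280e-01,  9.62011020e-01,
        -1.43301212e+02],
       [ 0.00000000e+00,  0.00000000e+00,  0.00000000e+00,
         1.00000000e+00]])}
```

View pics/scene0.png

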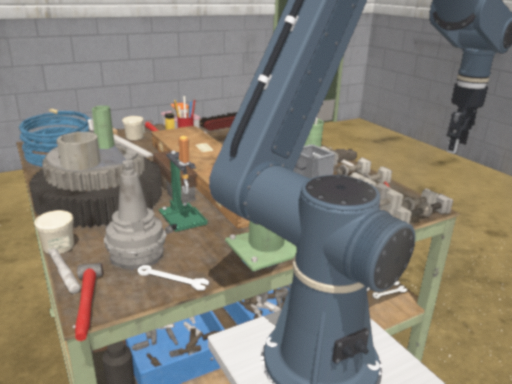

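View pics/side0.png

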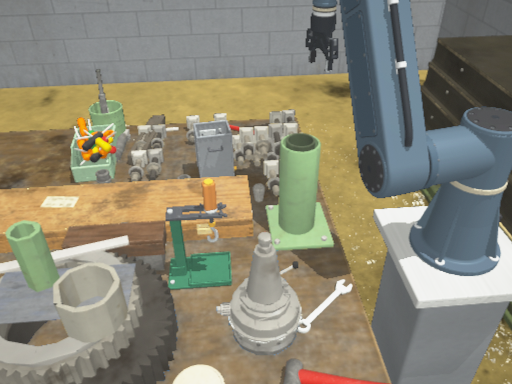

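View pics/wrist0.png

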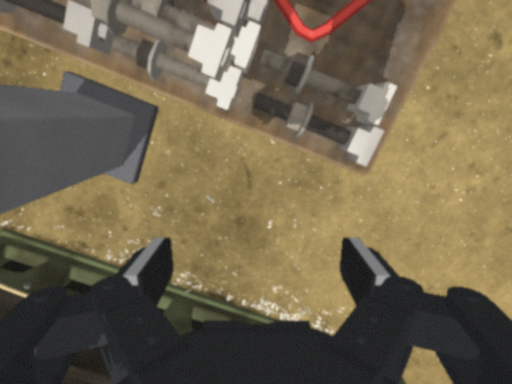

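```bash
python3 - <<'E'
import cv2
im=cv2.imread("pics/side0.png")
cv2.imwrite("pics/c1.png",cv2.resize(im[165:295,150:270],None,fx=5,fy=4.6,interpolation=cv2.INTER_CUBIC))
cv2.imwrite("pics/c2.png",cv2.resize(im[110:210,170:290],None,fx=6,fy=6,interpolation=cv2.INTER_CUBIC))
im=cv2.imread("pics/scene0.png")
cv2.imwrite("pics/c3.png",cv2.resize(im[125:235,145:265],None,fx=5,fy=5,interpolation=cv2.INTER_CUBIC))
E
```

```text
(no output)
```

View pics/c1.png

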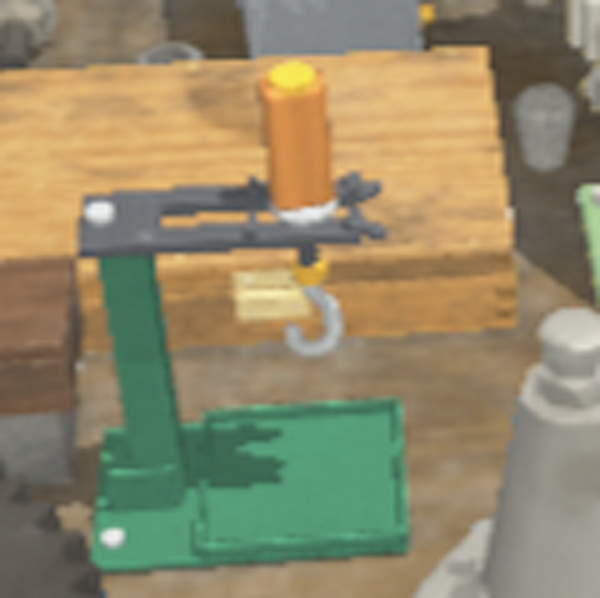

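View pics/c2.png

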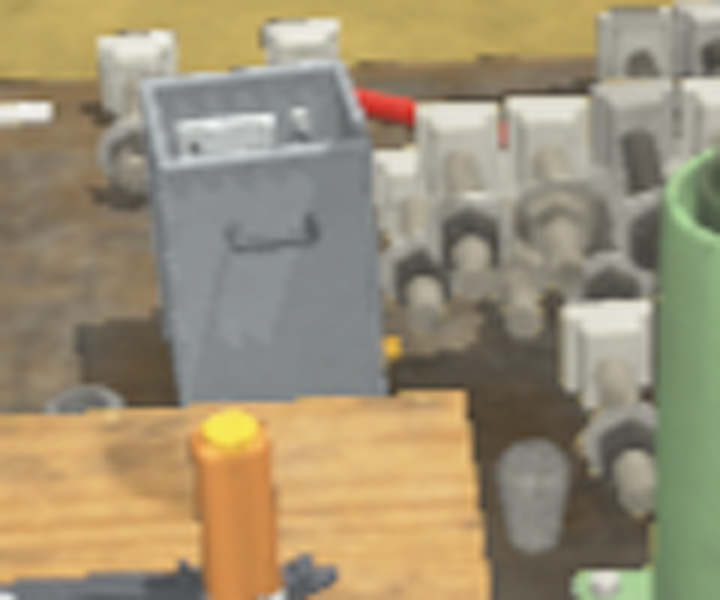

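View pics/c3.png

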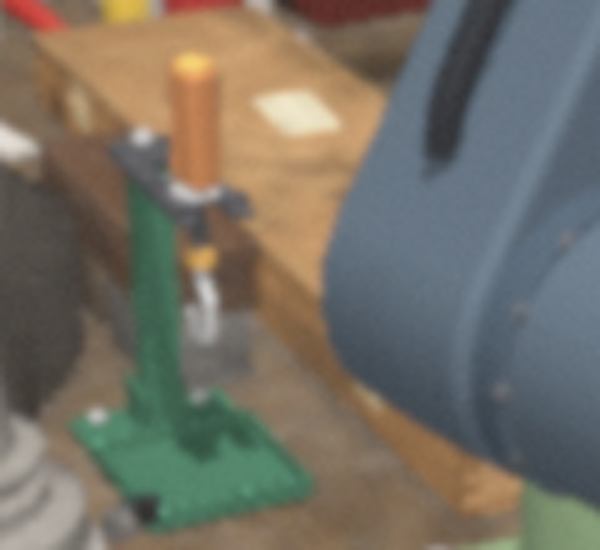

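```bash
cat > h.py <<'E'
import numpy as np, cv2
from bench import *
def cam(n,st=None):
    p=camera_params(n); K=np.array(p["K"])
    if n=="wrist":
        T=np.array(p["tool_from_camera"]); s=st or get_state(); R=np.array(s["tcp_rot"])
        return K,R@T[:3,3]+s["eef_pos"],R@T[:3,:3]
    return K,np.array(p["eye"]),np.array(p["orientation"])
def ray(c,uv):
    K,e,R=c; d=R@np.linalg.inv(K)@np.array([uv[0],uv[1],1.]); return e,d/np.linalg.norm(d)
def onz(c,uv,z):
    e,d=ray(c,uv); return e+d*(z-e[2])/d[2]
def proj(c,p):
    K,e,R=c; q=K@(R.T@(np.asarray(p,float)-e)); return q[:2]/q[2]
def tri(rs):
    A=0;b=0
    for e,d in rs:
        M=np.eye(3)-np.outer(d,d);A=A+M;b=b+M@e
    return np.linalg.solve(A,b)
E
python3 - <<'E'
from h import *
np.set_printoptions(precision=1,suppress=True)
S=cam("side");C=cam("scene")
print("handle top",onz(S,(209,181.3),250),onz(C,(183.6,137.4),250),tri([ray(S,(209,181.3)),ray(C,(183.6,137.4))]))
for p in [(193.3,124.2),(226.7,120.3),(232,133.3),(196.7,137.5)]: print("rim",onz(S,p,147))
f=lambda u,v:(150+u/5,165+v/4.6)
for p in [(95,565),(405,550),(400,400)]: print("tray",onz(S,f(*p),5))
for p in [(83,250),(380,240)]: print("fork",onz(S,f(*p),180))
g=lambda u,v:(170+u/6,110+v/6)
print("board corner bottom",onz(S,f(515,320),0),onz(S,f(490,50),40))
print("collet",onz(S,g(532,540),0))
E
```

```text
handle top [578.6  28.6 250. ] [576.7  29.4 250. ] [578.5  28.6 249.6]
rim [ 629.7 -420.7  147. ]
rim [ 531.6 -435.   147. ]
rim [ 519.6 -353.5  147. ]
rim [ 618.4 -339.8  147. ]
tray [684.1  77.1   5. ]
tray [547.4  80.9   5. ]
tray [545.3 -23.3   5. ]
fork [669.2  53.6 180. ]
fork [549.2  58.7 180. ]
board corner bottom [484.5 -86.1   0. ] [ 481.  -293.4   40. ]
collet [ 456.7 -229.3    0. ]
```

Request:
jog_arm:
  moves: [1, 0.035, 0.023, 0, -1.7, 1, 0.035, 0.023, 0, -1.7, 1, 0.035, 0.023, 0, -1.7, 1, 0.035, 0.023, 0, -1.7, 1, 0.035, 0.023, 0, -1.7, 1, 0.035, 0.023, 0, -1.7, 1, 0.035, 0.023, 0, -1.7, 1, 0.035, 0.023, 0, -1.7, 1, 0, 0, 0, 0, 1, 0, 0, 0, 0]

```text
time: 1.4
eef_pos: [509.0, -397.3, 230.9]
tcp_rot: [[0.99, 0.139, -0.001], [0.139, -0.99, 0.0], [-0.001, -0.0, -1.0]]
wrist_force: [-0.4, 0.9, 0.3]
opening: 1.001
```

```bash
python3 - <<'E'
from h import *
s=get_state(); im=snapshot("wrist"); np.save("w1.npy",np.r_[s["eef_pos"],s["tcp_rot"].ravel()])
cv2.imwrite("pics/w1.png",im[:,:,::-1]); print(s["eef_pos"],s["tcp_rot"],s["time"])
E
```

```text
[ 508.99485144 -397.2588685   230.89877862] [[ 9.90342757e-01  1.38636490e-01 -1.07088283e-03]
 [ 1.38636859e-01 -9.90343246e-01  2.77803466e-04]
 [-1.02202788e-03 -4.23584483e-04 -9.99999388e-01]] 1.4
```

View pics/w1.png

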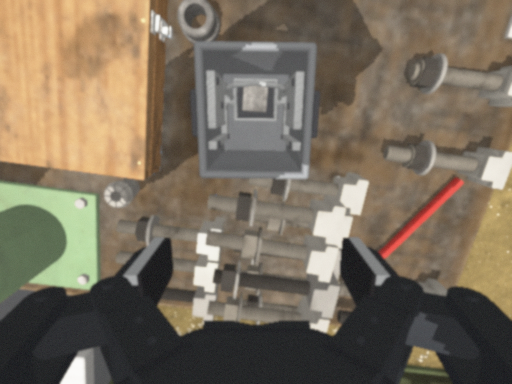

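```bash
python3 - <<'E'
import cv2
im=cv2.imread("pics/w1.png")
cv2.imwrite("pics/w1c.png",cv2.resize(im[35:185,185:325],None,fx=4,fy=4,interpolation=cv2.INTER_CUBIC))
E
```

```text
(no output)
```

View pics/w1c.png

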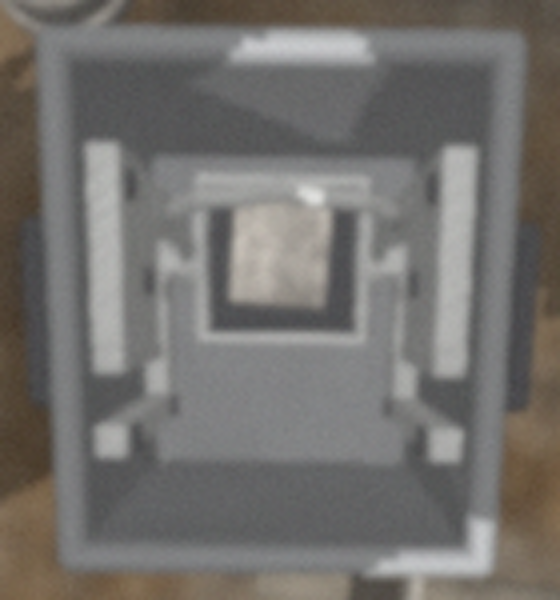

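```bash
python3 - <<'E'
from h import *
np.set_printoptions(precision=1,suppress=True)
a=np.load("w1.npy"); st=dict(eef_pos=a[:3],tcp_rot=a[3:].reshape(3,3)); W=cam("wrist",st)
f=lambda u,v:(185+(u-1.5)/4,35+(v-1.5)/4)
R=[onz(W,f(*p),147) for p in [(38,32),(525,32),(493,572),(62,572)]]
R=np.array(R);print(R); c=R.mean(0);print(c)
for i in range(4): d=R[(i+1)%4]-R[i]; print(np.linalg.norm(d),np.degrees(np.arctan2(d[1],d[0])))
th=np.radians(8); X=np.array([np.cos(th),np.sin(th)]);Y=np.array([-X[1],X[0]])
def loc(p): d=p[:2]-c[:2]; return np.array([d@X,d@Y])
for n,p,z in [("peak",(283,190),94),("bail L",(200,200),88),("bail R",(370,200),88),("lugL",(178,263),40),("lugR",(392,263),40),("basketrimNW",(195,175),43),("SE",(370,345),43),("plateTL",(85,142),126),("plBR",(478,375),126),("exitR",(428,430),126),("nut",(280,254),34)]:
    print(n,loc(onz(W,f(*p),z)))
# model prediction for tilt
for t in (-20,-10,0,10,20):
    t=np.radians(t); q=c[:2]+X*(14.5+54*np.sin(t)); z=38+54*np.cos(t)
    u=proj(W,[q[0],q[1],z]); print(np.degrees(t),(u-[185,35])*4+1.5)
E
```

```text
[[ 618.3 -336.4  147. ]
 [ 630.6 -424.1  147. ]
 [ 530.9 -437.3  147. ]
 [ 518.5 -349.3  147. ]]
[ 574.6 -386.8  147. ]
88.52105890461156 -81.98769004004252
100.61666884334988 -172.42620502204932
88.85870484642896 98.00708405305691
100.61171523099075 7.381484470569137
peak [28.4 -0.6]
bail L [26.7 19.2]
bail R [ 26.7 -21.3]
lugL [14.2 29.1]
lugR [ 14.2 -31.2]
basketrimNW [37.  23.6]
SE [ -8.1 -25.2]
plateTL [34.5 39.6]
plBR [-11.8 -42.5]
exitR [-23.5 -32.2]
nut [16.9  0.4]
-20.0 [280.7 333.5]
-10.0 [280.6 294.6]
0.0 [280.6 253.3]
10.0 [280.5 211.6]
20.0 [280.5 171.4]
```

```bash
python3 - <<'E'
from h import *
np.set_printoptions(precision=1,suppress=True)
S=cam("side");C=cam("scene")
print(onz(S,(298,225),10), onz(S,(330,243),10),onz(S,(268,247),10))
p=onz(S,(298,222),10)
for z in (150,200,250,300): print(z,proj(S,[p[0],p[1],z]))
E
```

```text
[ 367.4 -100.    10. ] [300.9 -25.3  10. ] [453.  -26.1  10. ]
150 [300.6 177.2]
200 [301.6 159.5]
250 [302.7 140.8]
300 [303.8 121. ]
```

Request:
jog_arm:
  moves: [1, 0, 0.01, 0.045, 0, 1, 0, 0.04, 0.035, -1, 1, 0, 0.047, 0, -1, 1, 0, 0.047, 0, -1, 1, 0, 0.047, 0, -1, 1, 0, 0.047, 0, -1, 1, 0, 0.047, 0, -1, 1, 0, 0.047, 0, -1, 1, 0, 0.047, 0, -1, 1, 0, 0.047, 0, -1, 1, 0, 0, 0, 0, 1, 0, 0, 0, 0]

```text
time: 2.95
eef_pos: [509.4, 27.5, 311.4]
tcp_rot: [[1.0, -0.019, 0.0], [-0.019, -1.0, -0.001], [0.0, 0.001, -1.0]]
wrist_force: [1.0, -0.1, 0.6]
opening: 1.004
```

```bash
python3 - <<'E'
from h import *
s=get_state(); im=snapshot("wrist"); np.save("w2.npy",np.r_[s["eef_pos"],s["tcp_rot"].ravel()])
cv2.imwrite("pics/w2.png",im[:,:,::-1]); print(s["eef_pos"],s["tcp_rot"],s["time"])
cv2.imwrite("pics/w2c.png",cv2.resize(im[0:200,156:356,::-1],None,fx=3,fy=3,interpolation=cv2.INTER_CUBIC))
E
```

```text
[509.35319519  27.47484345 311.40095674] [[ 9.99810867e-01 -1.94473343e-02  1.74951754e-04]
 [-1.94471816e-02 -9.99810536e-01 -8.35624732e-04]
 [ 1.91169281e-04  8.32064370e-04 -9.99999636e-01]] 2.95
```

View pics/w2c.png

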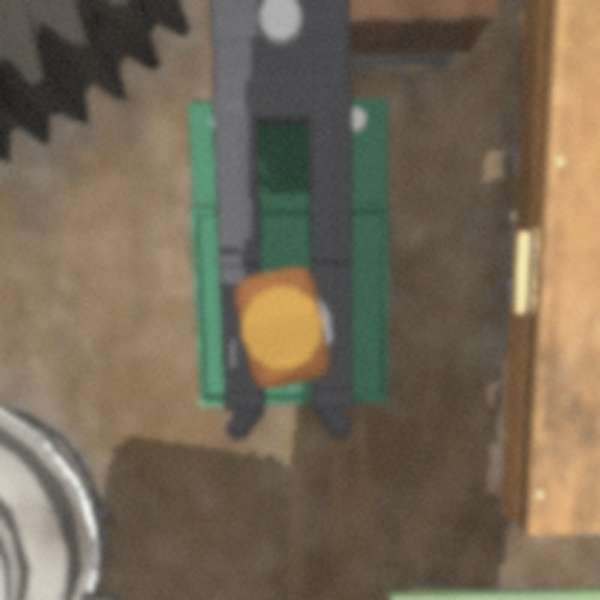

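```bash
python3 - <<'E'
from h import *
np.set_printoptions(precision=1,suppress=True)
a=np.load("w2.npy"); st=dict(eef_pos=a[:3],tcp_rot=a[3:].reshape(3,3)); W=cam("wrist",st)
f=lambda p:(156+(p[0]-1)/3,0+(p[1]-1)/3)
def seg(n,p,q,z):
    A=onz(W,f(p),z);B=onz(W,f(q),z);d=B-A;print(n,A,B,np.linalg.norm(d),np.degrees(np.arctan2(d[1],d[0])))
print(onz(W,f((283,327)),250))
seg("hL",(258,387),(237,285),250);seg("hR",(330,375),(308,268),250);seg("top",(237,285),(308,268),250);seg("bot",(258,387),(330,375),250)
seg("prongLin",(258,245),(255,115),180);seg("prongRin",(314,260),(310,115),180);seg("prongRout",(350,400),(350,115),180);seg("prongtips",(240,437),(335,437),180)
seg("trayL",(200,403),(190,105),5);seg("trayR",(388,402),(388,100),5);seg("trayfront",(200,403),(388,402),5)
E
```

```text
[579.9  30.2 250. ]
hL [566.4  36.4 250. ] [589.3  40.5 250. ] 23.253995127240685 10.05308276224506
hR [568.9  19.4 250. ] [592.7  24.2 250. ] 24.294690417776756 11.355173646039411
top [589.3  40.5 250. ] [592.7  24.2 250. ] 16.651373593649073 -78.34990001122837
bot [566.4  36.4 250. ] [568.9  19.4 250. ] 17.20642934759516 -81.84649271232084
prongLin [604.7  38.5 180. ] [640.2  38.2 180. ] 35.5177096889577 -0.4601536496595829
prongRin [600.1  21.6 180. ] [639.9  22.2 180. ] 39.8191582748088 0.8405317606125868
prongRout [558.   10.7 180. ] [639.7  10.5 180. ] 81.69670842864409 -0.1767007007737108
prongtips [547.   46.2 180. ] [546.4  15.6 180. ] 30.59728877264801 -91.08364575465073
trayL [545.4  79.1   5. ] [684.9  76.7   5. ] 139.51347068926722 -0.9856893301488506
trayR [544.1 -19.    5. ] [685.3 -17.7   5. ] 141.2393381547 0.5239234912449673
trayfront [545.4  79.1   5. ] [544.1 -19.    5. ] 98.04622839431003 -90.78073923003892
```

Request:
jog_arm:
  moves: [1, 0.035, 0.0013, 0, 5.8, 1, 0.0355, 0.0013, 0, 5.8, 1, 0, 0, -0.045, 0, 1, 0, 0, -0.045, 0, 1, 0, 0, -0.0155, 0, 1, 0, 0, 0, 0, 1, 0, 0, 0, 0]

```text
time: 3.88
eef_pos: [581.4, 30.6, 207.6]
tcp_rot: [[0.983, 0.182, 0.004], [0.182, -0.983, -0.001], [0.004, 0.001, -1.0]]
wrist_force: [0.5, -0.3, 0.5]
opening: 0.999
```

```bash
python3 - <<'E'
from h import *
s=get_state(); im=snapshot("wrist")
cv2.imwrite("pics/w3.png",im[:,:,::-1]); print(s["eef_pos"],s["tcp_rot"],s["wrist_force"])
E
```

```text
[581.36501811  30.56768735 207.60664968] [[ 9.83276356e-01  1.82082183e-01  3.69941894e-03]
 [ 1.82085350e-01 -9.83282583e-01 -5.35284014e-04]
 [ 3.54010853e-03  1.19994211e-03 -9.99993014e-01]] [ 0.53730878 -0.32886373  0.45458045]
```

View pics/w3.png

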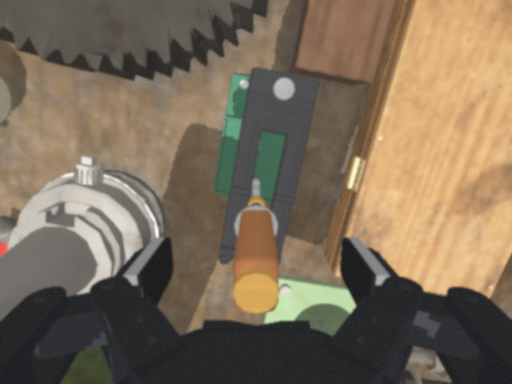

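Request:
jog_arm:
  moves: [0, 0, 0, 0, 0, 0, 0, 0, 0, 0, 0, 0, 0, 0, 0, 0, 0, 0, 0, 0, 0, 0, 0, 0, 0, 0, 0, 0, 0, 0]

```text
time: 4.68
eef_pos: [580.0, 31.2, 206.0]
tcp_rot: [[0.983, 0.183, 0.0], [0.183, -0.983, -0.0], [0.0, 0.0, -1.0]]
wrist_force: [-0.9, -1.7, 3.2]
opening: 0.215
```

Request:
jog_arm:
  moves: [0, 0, 0, 0.006, 0, 0, 0, 0, 0.01, 0, 0, -0.01, 0, 0, 0, 0, -0.03, 0, 0, 0, 0, -0.045, 0, 0, 0, 0, -0.02, 0, 0.03, 0, 0, 0, 0, 0.04, 0, 0, 0, 0, 0.03, -2.5, 0, 0, 0, 0, 0, 0, 0, 0, 0, 0]

```text
time: 5.92
eef_pos: [473.5, 31.5, 320.6]
tcp_rot: [[0.99, 0.14, -0.003], [0.14, -0.99, 0.0], [-0.002, -0.001, -1.0]]
wrist_force: [0.3, -0.3, -2.1]
opening: 0.215
```

```bash
python3 - <<'E'
from h import *
s=get_state(); im=snapshot("side"); print(s["eef_pos"],s["tcp_rot"],s["wrist_force"],s["time"])
S=cam("side"); p=proj(S,s["eef_pos"]-[0,0,60]).astype(int);print(p)
u,v=p; cv2.imwrite("pics/s4.png",cv2.resize(im[max(v-70,0):v+80,u-80:u+80,::-1],None,fx=4,fy=4,interpolation=cv2.INTER_CUBIC)); print(u-80,max(v-70,0))
im=snapshot("wrist");cv2.imwrite("pics/w4.png",im[:,:,::-1])
E
```

```text
[473.5308317   31.45753204 320.62125088] [[ 9.90120141e-01  1.40197975e-01 -2.57570862e-03]
 [ 1.40199569e-01 -9.90123164e-01  4.48292097e-04]
 [-2.48741913e-03 -8.04976273e-04 -9.99996582e-01]] [ 0.25879376 -0.34699672 -2.10822914] 5.925
[261 174]
181 104
```

View pics/s4.png

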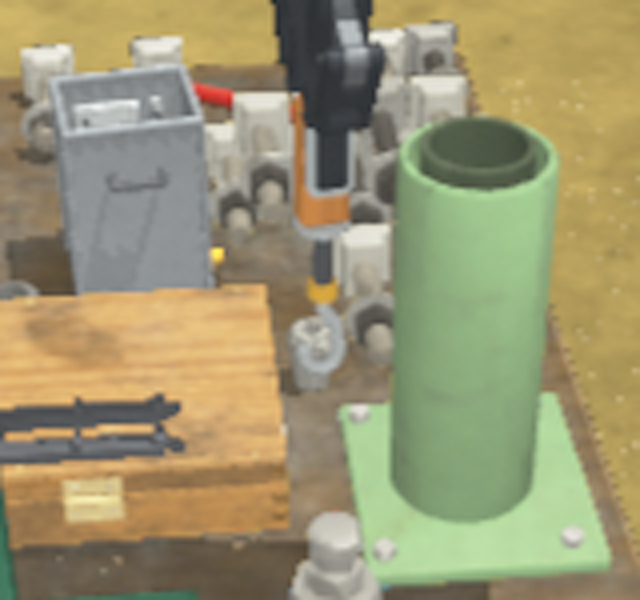

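View pics/w4.png

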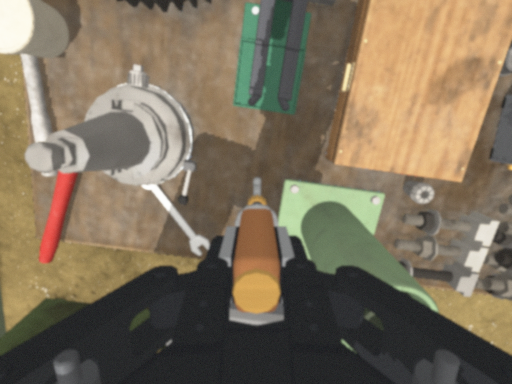

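```bash
python3 - <<'E'
from h import *
S=cam("side"); t=np.array([473.5,31.5,320.6]); 
for n,d in [("collar",26),("sleeve",68),("bot88",114),("bot93",119),("bot98",124)]:
    print(n,(proj(S,t-[0,0,d])-[181,104])*4+1.5)
E
```

```text
collar [323.84145999 226.00545154]
sleeve [324.07141524 297.43265275]
bot88 [324.30930099 371.32317388]
bot93 [324.33432953 379.09737723]
bot98 [324.3592013  386.82288508]
```

```bash
python3 - <<'E'
from h import *
S=cam("side"); t=np.array([579.5,30.,180]); f=lambda p:((p-[150,165])*[5,4.6]+2)
for n,d in [("collar",0),("sleeve",42),("bot88",88),("bot93",93),("bot98",98)]:
    print(n,f(proj(S,t-[0,0,d])))
im=cv2.imread("pics/side0.png")
cv2.imwrite("pics/c5.png",cv2.resize(im[205:250,190:235],None,fx=13,fy=13,interpolation=cv2.INTER_CUBIC))
p=lambda d:((proj(S,t-[0,0,d])-[190,205])*13+6)
for d in (0,42,88,93,98):print(d,p(d))
E
```

```text
collar [306.68290045 206.19425057]
sleeve [313.4169227  277.32104643]
bot88 [320.40851858 351.16841362]
bot93 [321.14562537 358.95396025]
bot98 [321.87839939 366.6937428 ]
0 [278.17554117  63.07070812]
42 [295.68399901 264.08121818]
88 [313.86214831 472.78029935]
93 [315.77862597 494.78293114]
98 [317.68383841 516.65622965]
```

View pics/c5.png

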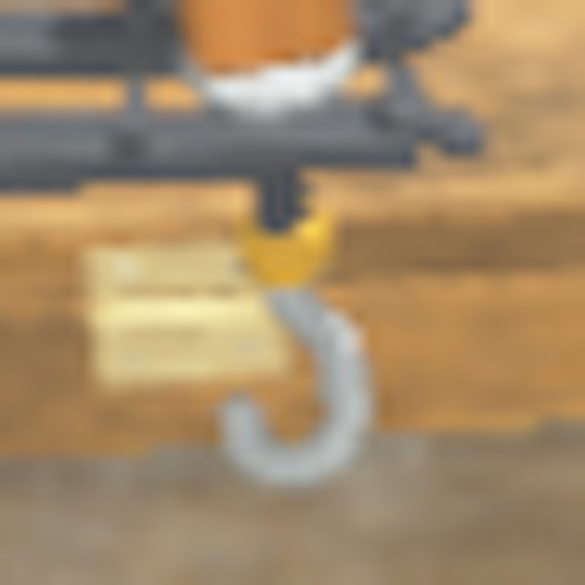

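Request:
jog_arm:
  moves: [0, 0.0159, -0.0367, 0, 0, 0, 0.0119, -0.0417, 0, 0, 0, 0.0109, -0.0417, 0, 0, 0, 0.0109, -0.0417, 0, 0, 0, 0.0109, -0.0417, 0, 0, 0, 0.0109, -0.0417, 0, 0, 0, 0.0109, -0.0417, 0, 0, 0, 0.0109, -0.0417, 0, 0, 0, 0.0109, -0.0417, 0, 0, 0, 0.006, -0.0467, 0, 0, 0, 0, 0, 0, 0, 0, 0, 0, 0, 0]

```text
time: 7.52
eef_pos: [584.3, -385.0, 319.6]
tcp_rot: [[0.99, 0.139, -0.003], [0.139, -0.99, 0.004], [-0.002, -0.004, -1.0]]
wrist_force: [1.0, 0.3, -1.5]
opening: 0.217
```

```bash
python3 - <<'E'
from h import *
s=get_state(); im=snapshot("wrist"); print(s["eef_pos"],s["tcp_rot"],s["wrist_force"],s["wrist_torque"],s["time"])
cv2.imwrite("pics/w5.png",cv2.resize(im[40:300,150:370,::-1],None,fx=2.3,fy=2.3,interpolation=cv2.INTER_CUBIC))
im=snapshot("side");cv2.imwrite("pics/s5.png",cv2.resize(im[70:200,150:290,::-1],None,fx=4.5,fy=4.5,interpolation=cv2.INTER_CUBIC))
E
```

```text
[ 584.31601258 -384.9703456   319.59483939] [[ 0.99022799  0.13942786 -0.00289826]
 [ 0.13943764 -0.99022466  0.00350279]
 [-0.00238154 -0.00387268 -0.99998967]] [ 0.96250133  0.34815566 -1.50536269] [0.00353451 0.03369415 0.01717074] 7.525
```

View pics/w5.png

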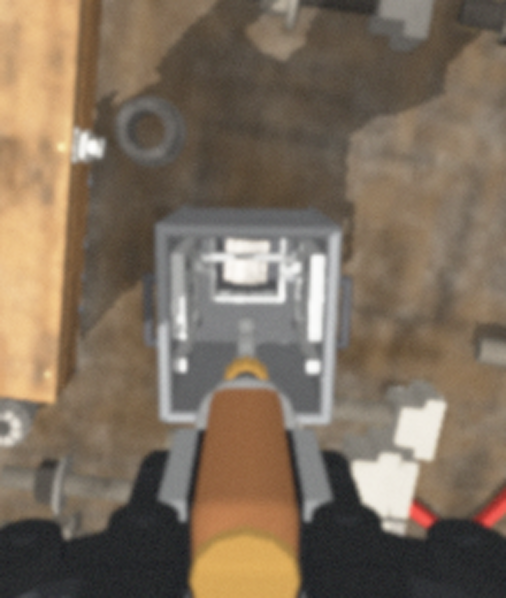

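View pics/s5.png

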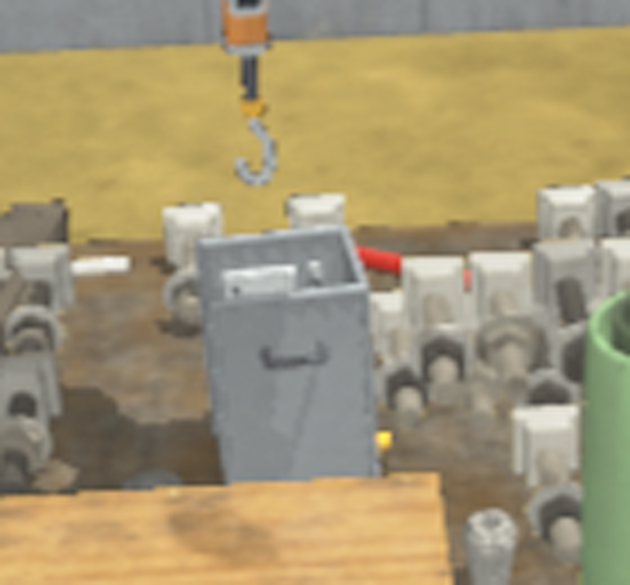

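Request:
jog_arm:
  moves: [0, -0.0017, -0.0008, -0.02, 0, 0, 0, 0, -0.033, 0, 0, 0, 0, -0.033, 0, 0, 0, 0, -0.025, 0, 0, 0, 0, -0.015, 0, 0, 0, 0, -0.006, 0, 0, 0, 0, 0, 0, 0, 0, 0, 0, 0]

```text
time: 8.62
eef_pos: [584.0, -387.0, 191.2]
tcp_rot: [[0.99, 0.14, 0.002], [0.14, -0.99, -0.002], [0.002, 0.002, -1.0]]
wrist_force: [0.1, 0.4, -1.8]
opening: 0.215
```

```bash
python3 - <<'E'
from h import *
s=get_state(); im=snapshot("wrist"); print(s["eef_pos"],s["tcp_rot"],s["wrist_force"],s["wrist_torque"],s["time"])
cv2.imwrite("pics/w6.png",cv2.resize(im[40:300,150:370,::-1],None,fx=2.3,fy=2.3,interpolation=cv2.INTER_CUBIC))
im=snapshot("side");cv2.imwrite("pics/s6.png",cv2.resize(im[100:150,180:240,::-1],None,fx=10,fy=10,interpolation=cv2.INTER_CUBIC))
E
```

```text
[ 583.96349273 -387.02201362  191.17437518] [[ 0.99017301  0.13983524  0.00187699]
 [ 0.13983846 -0.99017285 -0.00171378]
 [ 0.00161889  0.00195941 -0.99999677]] [ 0.11273269  0.4038886  -1.78648245] [ 0.00224811 -0.01261161  0.03415977] 8.625
```

View pics/w6.png

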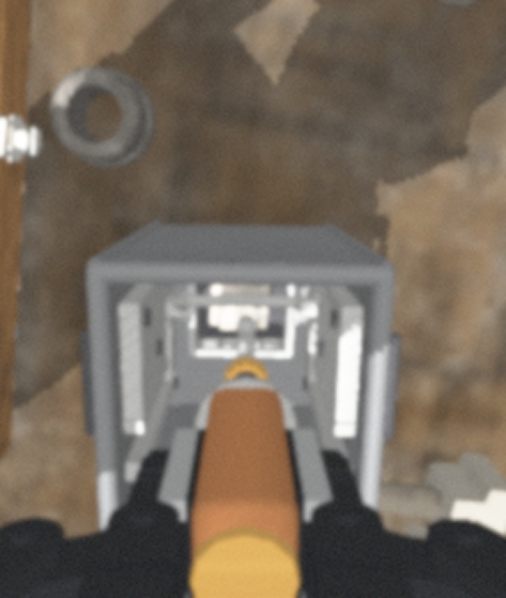

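View pics/s6.png

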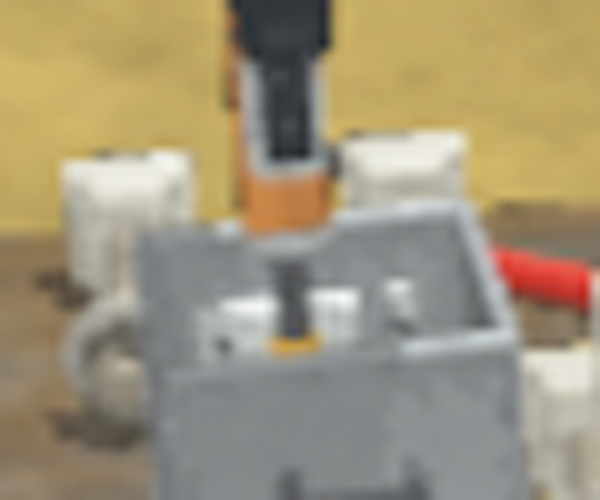

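Request:
jog_arm:
  moves: [0, -0.0018, 0.0012, 0, 0, 0, 0, 0, -0.006, 0, 0, 0, 0, -0.007, 0, 0, 0, 0, 0, 0, 0, 0, 0, 0, 0]

```text
time: 9.35
eef_pos: [581.5, -385.4, 176.6]
tcp_rot: [[0.99, 0.14, -0.0], [0.14, -0.99, 0.0], [-0.0, -0.0, -1.0]]
wrist_force: [0.7, -0.3, -1.5]
opening: 0.215
```

Request:
jog_arm:
  moves: [0, 0.005, 0.0007, 0, 0, 0, 0.005, 0.0007, 0, 0, 0, 0.005, 0.0007, 0, 0, 0, 0.004, 0.0005, 0, 0, 0, 0, 0, 0, 0]

```text
time: 9.98
eef_pos: [600.9, -382.6, 176.8]
tcp_rot: [[0.99, 0.14, 0.0], [0.14, -0.99, -0.0], [0.0, 0.0, -1.0]]
wrist_force: [0.2, -0.4, -2.5]
opening: 0.212
```

```bash
python3 - <<'E'
from h import *
s=get_state(); im=snapshot("wrist"); print(s["eef_pos"],s["wrist_force"],s["wrist_torque"],s["time"])
cv2.imwrite("pics/w7.png",cv2.resize(im[130:230,200:320,::-1],None,fx=5,fy=5,interpolation=cv2.INTER_CUBIC))
E
```

```text
[ 600.8889422  -382.58633043  176.7657104 ] [ 0.22915855 -0.35036777 -2.52723224] [0.09558305 0.01024457 0.01060733] 9.975
```

View pics/w7.png

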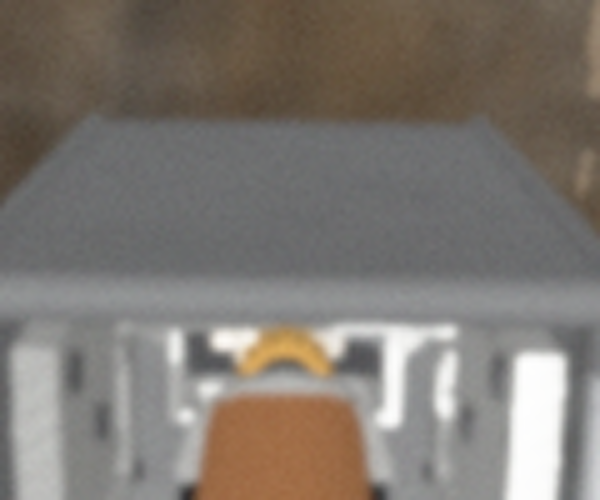

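Request:
jog_arm:
  moves: [0, 0, 0, 0.005, 0, 0, 0, 0, 0.005, 0, 0, 0, 0, 0.004, 0, 0, 0, 0, 0, 0, 0, 0, 0, 0, 0]

```text
time: 10.65
eef_pos: [600.4, -382.7, 190.8]
tcp_rot: [[0.99, 0.14, -0.0], [0.14, -0.99, 0.0], [-0.0, -0.0, -1.0]]
wrist_force: [0.6, 0.8, -2.0]
opening: 0.214
```

Request:
jog_arm:
  moves: [0, -0.004, -0.0006, 0.0005, 0, 0, -0.004, -0.0006, 0.0005, 0, 0, -0.004, -0.0005, 0.0005, 0, 0, 0, 0, 0, 0, 0, 0, 0, 0, 0]

```text
time: 11.28
eef_pos: [588.5, -384.6, 192.4]
tcp_rot: [[0.99, 0.14, 0.0], [0.14, -0.99, -0.0], [0.0, 0.0, -1.0]]
wrist_force: [-0.3, -0.0, -1.4]
opening: 0.219
```

```bash
python3 - <<'E'
from h import *
s=get_state(); im=snapshot("wrist"); print(s["eef_pos"],s["wrist_force"],s["wrist_torque"],s["time"])
cv2.imwrite("pics/w8.png",cv2.resize(im[120:230,190:330,::-1],None,fx=5,fy=5,interpolation=cv2.INTER_CUBIC))
im=snapshot("side");cv2.imwrite("pics/s8.png",cv2.resize(im[100:150,180:240,::-1],None,fx=10,fy=10,interpolation=cv2.INTER_CUBIC))
E
```

```text
[ 588.47127956 -384.55082554  192.35578443] [-0.33711539 -0.03677917 -1.44158404] [ 0.02027572  0.05472755 -0.00797144] 11.275
```

View pics/w8.png

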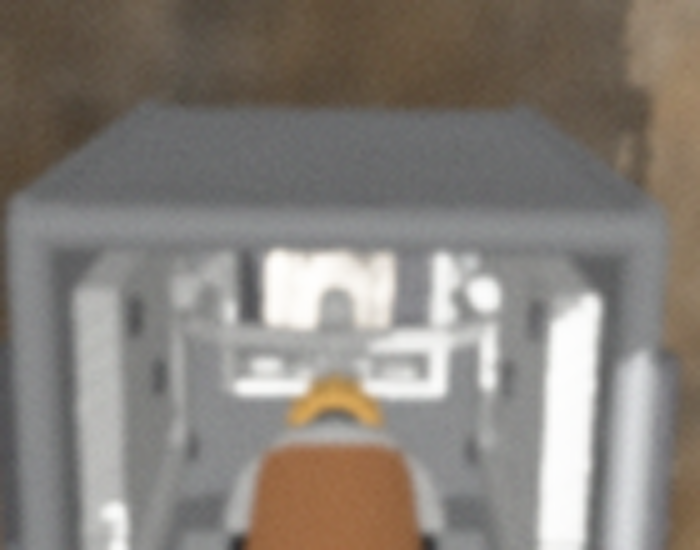

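View pics/s8.png

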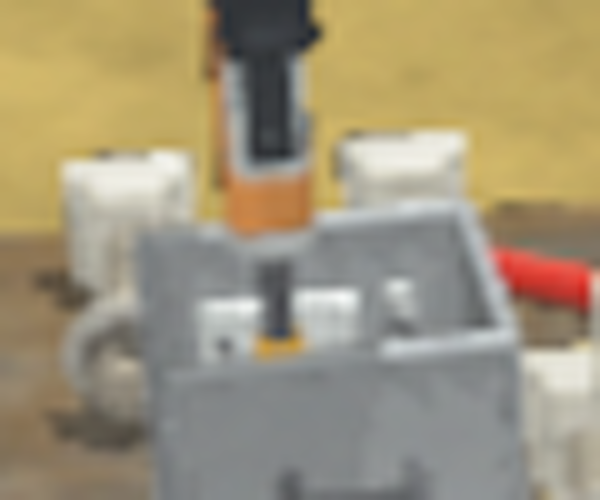

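Request:
jog_arm:
  moves: [0, 0, 0, 0.002, 0, 0, 0, 0, 0.002, 0, 0, 0, 0, 0.0015, 0, 0, 0, 0, 0, 0, 0, 0, 0, 0, 0]

```text
time: 12.0
eef_pos: [588.2, -384.2, 197.1]
tcp_rot: [[0.99, 0.14, -0.001], [0.14, -0.99, 0.001], [-0.001, -0.001, -1.0]]
wrist_force: [-1.0, 0.7, -5.2]
opening: 0.214
```

Request:
jog_arm:
  moves: [0, 0, 0, 0.002, 0, 0, 0, 0, 0.002, 0, 0, 0, 0, 0, 0]

```text
time: 12.38
eef_pos: [588.7, -384.6, 202.1]
tcp_rot: [[0.99, 0.14, 0.0], [0.14, -0.99, -0.0], [0.0, 0.0, -1.0]]
wrist_force: [0.4, 0.4, -6.3]
opening: 0.215
```

```bash
cat > rd.py <<'E'
from h import *
import sys
c=np.array([574.6,-386.8]);th=np.radians(8);X=np.array([np.cos(th),np.sin(th)]);Y=np.array([-X[1],X[0]])
F=[];T=[];P=[]
for i in range(int(sys.argv[1]) if len(sys.argv)>1 else 3):
    s=get_state();F.append(s["wrist_force"]);T.append(s["wrist_torque"]);P.append(s["eef_pos"]); im=snapshot("wrist")
s=get_state();F.append(s["wrist_force"]);T.append(s["wrist_torque"]);P.append(s["eef_pos"])
p=np.mean(P,0);d=p[:2]-c
np.set_printoptions(precision=2,suppress=True)
print("z",p[2],"loc",d@X,d@Y,"F",np.mean(F,0),"T",np.mean(T,0),"Fz",np.array(F)[:,2],s["time"])
if len(sys.argv)>2: cv2.imwrite("pics/%s.png"%sys.argv[2],cv2.resize(im[120:230,190:330,::-1],None,fx=5,fy=5,interpolation=cv2.INTER_CUBIC))
E
python3 rd.py 3 w9
```

```text
z 201.9701418264235 loc 14.149050365442104 0.34391640655019984 F [-0.5   0.36 -5.76] T [-0.    0.01  0.01] Fz [-6.3  -5.9  -5.24 -5.62] 12.525
```

View pics/w9.png

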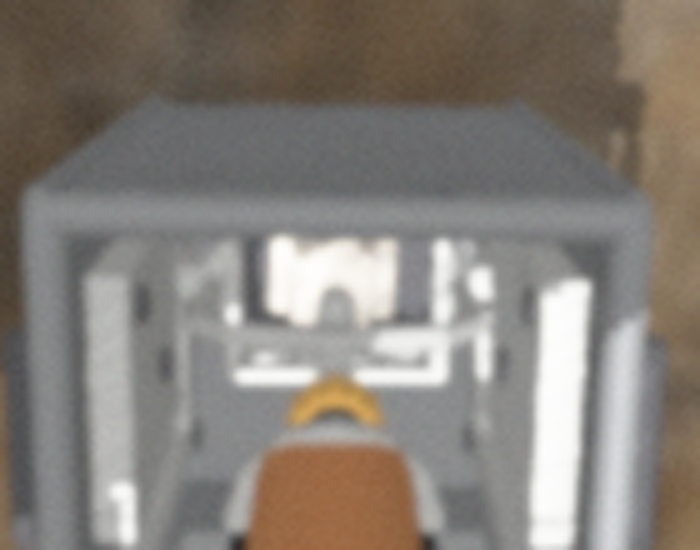

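Request:
jog_arm:
  moves: [0, 0, 0, 0.002, 0, 0, 0, 0, 0.002, 0, 0, 0, 0, 0, 0]

```text
time: 12.9
eef_pos: [588.7, -384.6, 206.2]
tcp_rot: [[0.99, 0.14, 0.001], [0.14, -0.99, -0.001], [0.0, 0.001, -1.0]]
wrist_force: [0.1, -0.3, -6.1]
opening: 0.215
```

```bash
python3 rd.py 2
```

```text
z 206.04507419289385 loc 14.186079954168667 0.2919786552098418 F [ 0.08  0.09 -5.36] T [-0.    0.01 -0.01] Fz [-6.05 -4.35 -5.67] 13.0
```

Request:
jog_arm:
  moves: [0, 0, 0, 0.001, 0, 0, 0, 0, 0, 0]

```text
time: 13.25
eef_pos: [588.5, -384.5, 206.9]
tcp_rot: [[0.99, 0.14, 0.0], [0.14, -0.99, -0.0], [0.0, 0.0, -1.0]]
wrist_force: [-1.0, -0.1, -5.8]
opening: 0.215
```

Request:
jog_arm:
  moves: [0, 0, 0, 0.001, 0, 0, 0, 0, 0, 0]

```text
time: 13.5
eef_pos: [588.6, -384.5, 207.9]
tcp_rot: [[0.99, 0.14, 0.0], [0.14, -0.99, -0.0], [0.0, 0.0, -1.0]]
wrist_force: [0.7, -0.5, -5.9]
opening: 0.216
```

```bash
python3 rd.py 2
```

```text
z 207.89055481296478 loc 14.13659576795576 0.34556959550077415 F [ 0.35  0.1  -5.41] T [ 0.01  0.02 -0.01] Fz [-5.86 -4.84 -5.52] 13.6
```

Request:
jog_arm:
  moves: [0, 0, 0, 0.0007, 0, 0, 0, 0, 0, 0]

```text
time: 13.85
eef_pos: [588.6, -384.5, 208.6]
tcp_rot: [[0.99, 0.14, 0.0], [0.14, -0.99, -0.0], [0.0, 0.0, -1.0]]
wrist_force: [0.7, 0.8, -5.9]
opening: 0.216
```

Request:
jog_arm:
  moves: [0, 0, 0, 0.0007, 0, 0, 0, 0, 0, 0]

```text
time: 14.1
eef_pos: [588.6, -384.5, 209.3]
tcp_rot: [[0.99, 0.14, 0.0], [0.14, -0.99, -0.0], [0.0, 0.0, -1.0]]
wrist_force: [0.2, -0.1, -6.2]
opening: 0.212
```

Request:
jog_arm:
  moves: [0, 0, 0, 0.0007, 0, 0, 0, 0, 0, 0]

```text
time: 14.35
eef_pos: [588.4, -384.5, 209.6]
tcp_rot: [[0.99, 0.14, -0.0], [0.14, -0.99, 0.0], [-0.0, -0.0, -1.0]]
wrist_force: [-0.3, -0.2, -5.7]
opening: 0.216
```

Request:
jog_arm:
  moves: [0, 0, 0, 0.0007, 0, 0, 0, 0, 0, 0]

```text
time: 14.6
eef_pos: [588.2, -384.4, 209.8]
tcp_rot: [[0.99, 0.14, -0.001], [0.14, -0.99, 0.001], [-0.001, -0.001, -1.0]]
wrist_force: [0.2, -1.2, -10.5]
opening: 0.22
```

Request:
jog_arm:
  moves: [0, 0, 0, -0.002, 0, 0, 0, 0, 0, 0]

```text
time: 14.85
eef_pos: [588.7, -384.4, 209.1]
tcp_rot: [[0.99, 0.14, 0.001], [0.14, -0.99, -0.0], [0.001, 0.0, -1.0]]
wrist_force: [0.0, 0.6, -5.7]
opening: 0.216
```

```bash
python3 rd.py 2 w10
```

```text
z 209.18551687163253 loc 14.371221526139394 0.33372332004804284 F [ 0.27  0.12 -5.28] T [ 0.04  0.04 -0.01] Fz [-5.71 -4.91 -5.21] 14.95
```

View pics/w10.png

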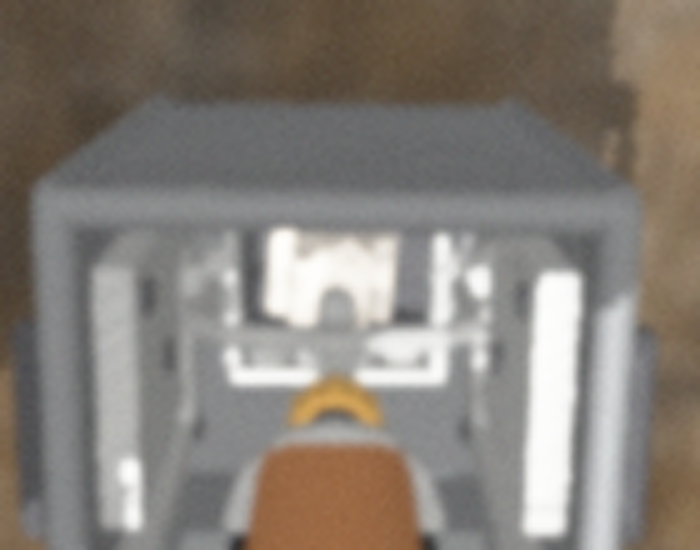

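Request:
jog_arm:
  moves: [0, 0, 0, -0.0006, 0, 0, -0.003, -0.0004, 0, 0, 0, -0.003, -0.0004, 0, 0, 0, 0, 0, 0, 0]

```text
time: 15.45
eef_pos: [582.1, -385.3, 208.0]
tcp_rot: [[0.99, 0.139, -0.0], [0.139, -0.99, 0.0], [-0.0, -0.0, -1.0]]
wrist_force: [0.8, -0.5, -5.6]
opening: 0.215
```

```bash
python3 rd.py 1
```

```text
z 208.03671775297903 loc 7.684524007500002 0.4090547876210474 F [ 0.49 -0.51 -5.6 ] T [ 0.02  0.09 -0.  ] Fz [-5.64 -5.57] 15.5
```

Request:
jog_arm:
  moves: [0, -0.003, -0.0004, 0.0004, 0, 0, -0.003, -0.0004, 0, 0, 0, -0.0033, -0.0005, 0, 0, 0, 0, 0, 0, 0]

```text
time: 16.0
eef_pos: [572.7, -386.6, 208.4]
tcp_rot: [[0.99, 0.139, -0.001], [0.139, -0.99, 0.0], [-0.001, -0.0, -1.0]]
wrist_force: [-0.3, -0.1, -5.4]
opening: 0.213
```

```bash
python3 rd.py 1 w11
```

```text
z 208.38884800732484 loc -1.711402513352829 0.4408209539313299 F [ 0.01 -0.01 -5.07] T [-0.    0.04  0.  ] Fz [-5.38 -4.77] 16.05
```

View pics/w11.png

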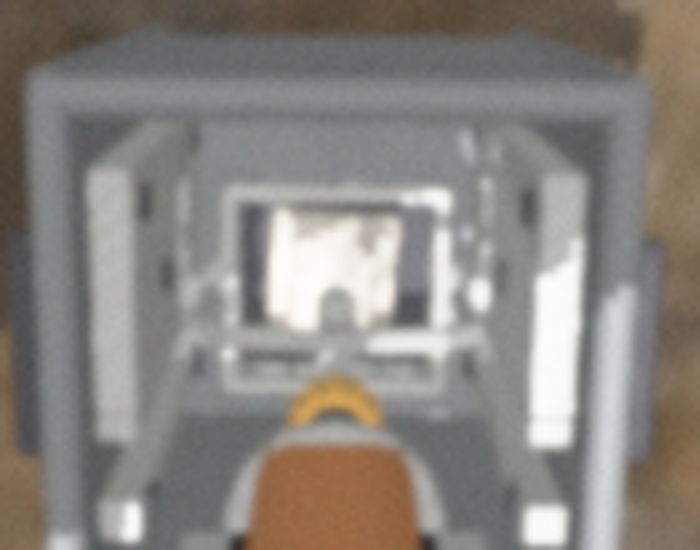

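Request:
jog_arm:
  moves: [0, 0, 0, -0.002, 0, 0, 0, 0, -0.002, 0, 0, 0, 0, -0.002, 0, 0, 0, 0, -0.0025, 0, 0, 0, 0, 0, 0]

```text
time: 16.68
eef_pos: [573.2, -386.5, 199.8]
tcp_rot: [[0.99, 0.14, -0.0], [0.14, -0.99, 0.0], [-0.0, -0.0, -1.0]]
wrist_force: [-0.2, -1.0, -1.5]
opening: 0.217
```

```bash
python3 rd.py 2 w12
```

```text
z 199.85607207797094 loc -1.3333107210773036 0.4600887222140668 F [ 0.04 -0.51 -1.24] T [-0.03  0.02  0.01] Fz [-1.47 -0.83 -1.41] 16.775
```

View pics/w12.png

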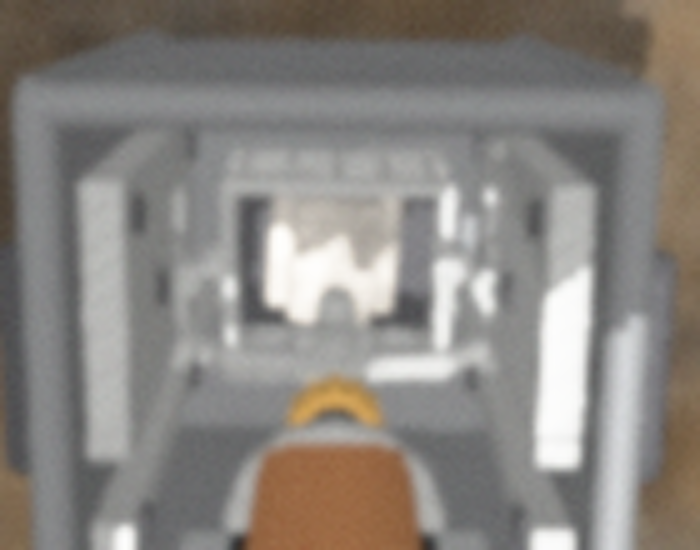

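Request:
jog_arm:
  moves: [0, 0, 0, 0.002, 0, 0, 0, 0, 0.002, 0, 0, 0, 0, 0.002, 0, 0, 0, 0, 0.0023, 0, 0, 0, 0, 0, 0]

```text
time: 17.4
eef_pos: [572.8, -386.2, 207.5]
tcp_rot: [[0.99, 0.14, -0.001], [0.14, -0.99, 0.001], [-0.001, -0.001, -1.0]]
wrist_force: [-1.0, -0.8, -5.3]
opening: 0.216
```

```bash
python3 rd.py 2 w13
```

```text
z 207.440081813972 loc -1.7338035005919923 0.8980067169545815 F [-0.36 -0.34 -5.32] T [-0.03  0.03  0.02] Fz [-5.26 -5.   -5.68] 17.5
```

View pics/w13.png

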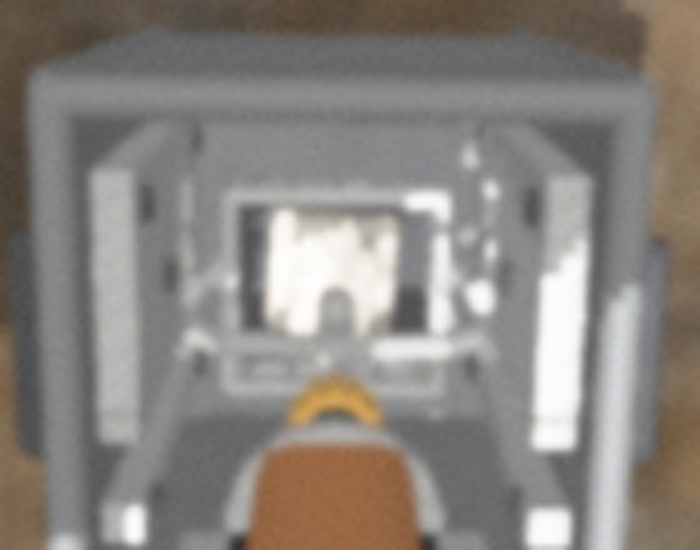

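Request:
jog_arm:
  moves: [0, 0, 0, 0.0007, 0, 0, -0.001, -0.0001, 0, 0, 0, 0, 0, 0, 0]

```text
time: 17.88
eef_pos: [572.1, -386.6, 208.8]
tcp_rot: [[0.99, 0.14, -0.0], [0.14, -0.99, 0.0], [-0.0, -0.0, -1.0]]
wrist_force: [0.6, -1.0, -5.4]
opening: 0.215
```

```bash
python3 rd.py 2
```

```text
z 208.8578292243154 loc -2.463560941312602 0.5028698239747137 F [ 0.28 -0.24 -5.38] T [0.   0.02 0.01] Fz [-5.38 -5.24 -5.51] 17.975
```

Request:
jog_arm:
  moves: [0, -0.001, -0.0002, -0.0003, 0, 0, 0, 0, 0, 0]

```text
time: 18.23
eef_pos: [571.1, -386.9, 208.6]
tcp_rot: [[0.99, 0.14, -0.0], [0.14, -0.99, 0.0], [-0.0, -0.0, -1.0]]
wrist_force: [-0.7, 1.1, -5.2]
opening: 0.217
```

Request:
jog_arm:
  moves: [0, -0.001, -0.0001, 0, 0, 0, 0, 0, 0, 0]

```text
time: 18.48
eef_pos: [570.2, -387.0, 208.6]
tcp_rot: [[0.99, 0.14, 0.0], [0.14, -0.99, -0.0], [0.0, 0.0, -1.0]]
wrist_force: [0.2, 0.3, -4.8]
opening: 0.214
```

```bash
python3 rd.py 2 w14
```

```text
z 208.6365200105945 loc -4.390118412490378 0.4373027547903208 F [ 0.18  0.48 -5.18] T [ 0.   -0.   -0.01] Fz [-4.84 -4.79 -5.89] 18.575
```

View pics/w14.png

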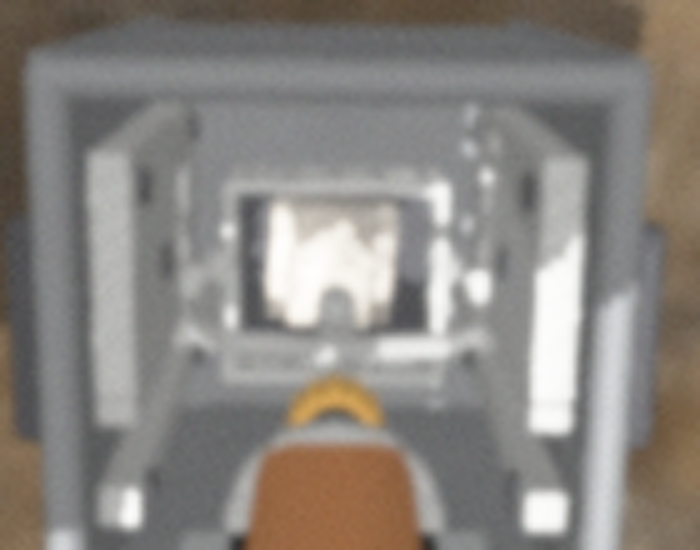

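```bash
cat > bx.py <<'E'
from h import *
c=np.array([574.6,-386.8]);th=np.radians(8);X=np.array([np.cos(th),np.sin(th)]);Y=np.array([-X[1],X[0]])
Rt=np.array([[X[0],X[1],0],[X[1],-X[0],0],[0,0,-1.]])
def W(loc,ly,z): return cam("wrist",dict(eef_pos=np.r_[c+X*loc+Y*ly,z],tcp_rot=Rt))
f=lambda p:(190+(p[0]-2)/5,120+(p[1]-2)/5)
def lx(w,p,z): q=onz(w,f(p),z); return (q[:2]-c)@X,(q[:2]-c)@Y
E
python3 - <<'E'
from bx import *
import cv2
ims=[cv2.imread(f"pics/{n}.png")[90:450,180:520] for n in ("w11","w13","w14")]
cv2.imwrite("pics/cmp.png",cv2.resize(np.hstack(ims),None,fx=.78,fy=1.3))
print(lx(W(-1.71,.44,208.4),(330,110),147),lx(W(-1.73,.9,207.4),(330,110),147))
E
```

```text
(np.float64(46.11494900260662), np.float64(0.7891943471386724)) (np.float64(46.195409045074435), np.float64(1.2480527819496983))
```

View pics/cmp.png

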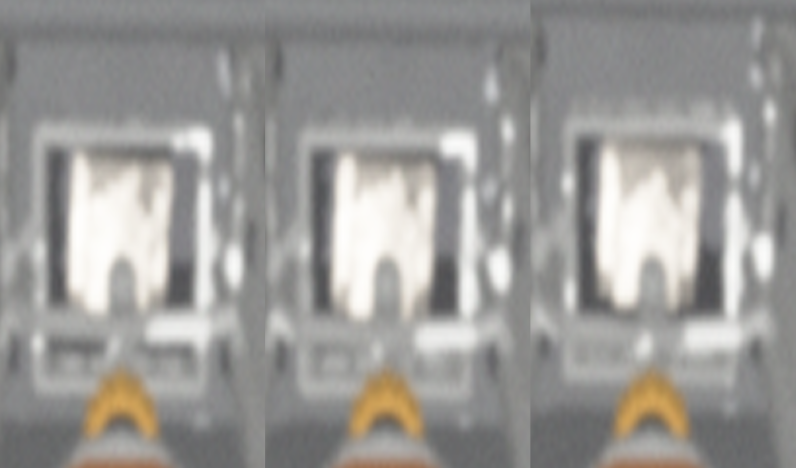

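```bash
python3 - <<'E'
from bx import *
for n,w,a,b,lift in [("w10",W(14.37,.33,209.2),230,382,12),("w11",W(-1.71,.44,208.4),190,390,11.3),("w13",W(-1.73,.9,207.4),193,390,10.3),("w14",W(-4.39,.44,208.6),186,381,11.5)]:
    A=lx(w,(335,a),43+lift);B=lx(w,(335,b),43+lift);print(n,A[0],B[0],(A[0]+B[0])/2,A[0]-B[0])
    print("  bail", lx(w,(335,345),92+lift))
E
```

```text
w10 27.529579809791176 -6.33396827158583 10.597805769102674 33.863548081377004
  bail (np.float64(15.384157374325993), np.float64(-0.1914990258624572))
w11 20.04433405288681 -24.22333179139763 -2.0894988692554097 44.26766584428444
  bail (np.float64(-0.6687300672589347), np.float64(-0.08124268403131989))
w13 19.38574580474059 -24.2433317913975 -2.4287929933284556 43.62907759613809
  bail (np.float64(-0.6887300672588083), np.float64(0.3787573159687247))
w14 18.214628102665568 -24.83452474709923 -3.3099483222168313 43.049152849764795
  bail (np.float64(-3.3487300672589346), np.float64(-0.08124268403128532))
```

Request:
jog_arm:
  moves: [0, 0.0007, 0.0001, -0.001, 0, 0, 0, 0, -0.001, 0, 0, 0, 0, -0.001, 0, 0, 0, 0, 0, 0]

```text
time: 19.08
eef_pos: [570.8, -386.8, 205.4]
tcp_rot: [[0.99, 0.14, -0.0], [0.14, -0.99, 0.0], [-0.0, -0.0, -1.0]]
wrist_force: [0.9, 0.7, -6.1]
opening: 0.213
```

```bash
python3 rd.py 2 w15
```

```text
z 205.49745670809565 loc -3.71342108487385 0.4985799592227702 F [ 0.59  0.25 -5.3 ] T [-0.01 -0.04 -0.01] Fz [-6.13 -4.81 -4.95] 19.175
```

View pics/w15.png

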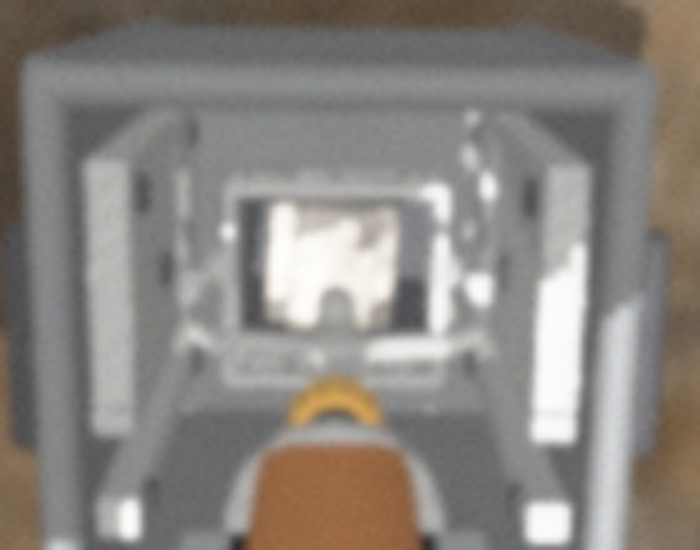

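Request:
jog_arm:
  moves: [0, 0, 0, -0.001, 0, 0, 0, 0, -0.001, 0, 0, 0, 0, -0.001, 0, 0, 0, 0, 0, 0]

```text
time: 19.68
eef_pos: [570.8, -386.8, 202.4]
tcp_rot: [[0.99, 0.14, -0.0], [0.14, -0.99, 0.0], [-0.0, -0.0, -1.0]]
wrist_force: [0.3, -0.2, -5.7]
opening: 0.217
```

```bash
python3 rd.py 2
```

```text
z 202.50856669703057 loc -3.70836448899942 0.5115697464331607 F [ 0.06  0.27 -5.63] T [ 0.01  0.01 -0.02] Fz [-5.71 -5.69 -5.48] 19.775
```

Request:
jog_arm:
  moves: [0, 0, 0, -0.001, 0, 0, 0, 0, -0.001, 0, 0, 0, 0, -0.0008, 0, 0, 0, 0, 0, 0]

```text
time: 20.27
eef_pos: [570.8, -386.8, 199.7]
tcp_rot: [[0.99, 0.14, -0.0], [0.14, -0.99, 0.0], [-0.0, -0.0, -1.0]]
wrist_force: [-0.2, -1.0, -5.9]
opening: 0.209
```

```bash
python3 rd.py 2 w16
```

```text
z 199.73756764334738 loc -3.6857196558710217 0.4893191056308005 F [ 0.07 -0.8  -5.52] T [-0.03 -0.02  0.04] Fz [-5.87 -5.23 -5.47] 20.375
```

View pics/w16.png

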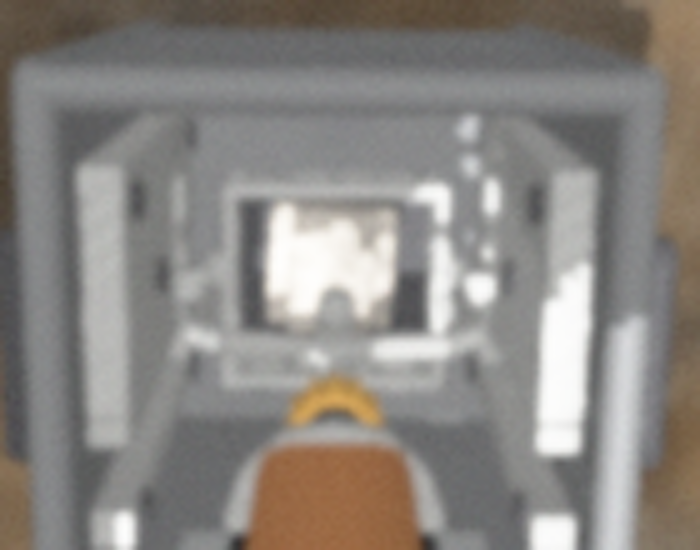

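Request:
jog_arm:
  moves: [0, -0.003, -0.0004, 0, 0, 0, -0.003, -0.0004, 0, 0, 0, -0.003, -0.0004, 0, 0, 0, 0, 0, 0, 0]

```text
time: 20.88
eef_pos: [561.5, -388.1, 199.9]
tcp_rot: [[0.99, 0.139, -0.0], [0.139, -0.99, 0.0], [-0.0, -0.0, -1.0]]
wrist_force: [-0.1, -0.0, -4.8]
opening: 0.217
```

```bash
python3 rd.py 1
```

```text
z 199.85108839761466 loc -13.061338726255158 0.48441312577344475 F [-0.29 -0.16 -5.1 ] T [-0.04  0.06  0.01] Fz [-4.76 -5.44] 20.925
```

Request:
jog_arm:
  moves: [0, -0.003, -0.0004, 0, 0, 0, -0.003, -0.0004, 0, 0, 0, -0.001, -0.0002, 0, 0, 0, 0, 0, 0, 0]

```text
time: 21.42
eef_pos: [554.8, -389.1, 199.8]
tcp_rot: [[0.99, 0.14, -0.0], [0.14, -0.99, 0.0], [-0.0, -0.0, -1.0]]
wrist_force: [0.9, -0.5, -5.7]
opening: 0.212
```

```bash
python3 rd.py 2 w17
```

```text
z 199.82907772530686 loc -19.869085394747746 0.4690923134438844 F [ 0.34  0.16 -5.22] T [ 0.01  0.01 -0.01] Fz [-5.66 -4.74 -5.27] 21.525
```

View pics/w17.png

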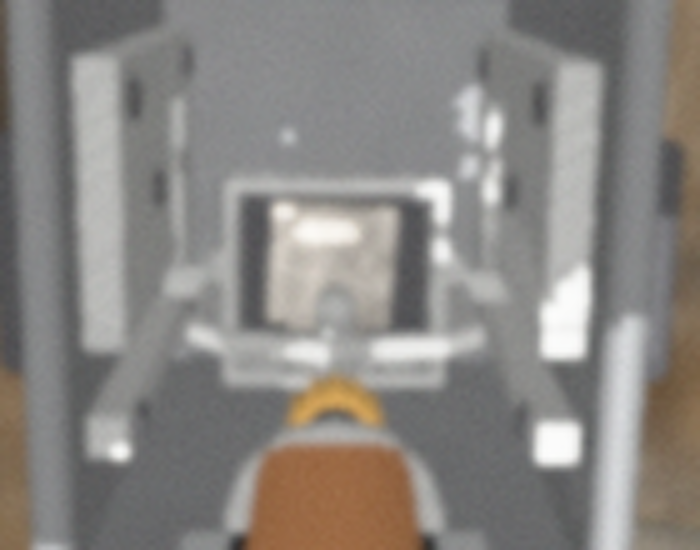

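```bash
python3 - <<'E'
from bx import *
w=W(-19.87,.47,199.8)
for p in [(187,280),(485,287)]: print(lx(w,p,44.6))
for p,z in [((98,350),126),((565,358),126),((110,415),126),((558,422),126)]: print(lx(w,p,z))
E
```

```text
(np.float64(-17.8657891099876), np.float64(31.84458882822466))
(np.float64(-19.379387001177374), np.float64(-32.65351991274586))
(np.float64(-11.189218847053379), np.float64(37.827437273607394))
(np.float64(-12.474552289070825), np.float64(-36.72338203015819))
(np.float64(-22.08168124642168), np.float64(36.374769977844664))
(np.float64(-23.235340485084055), np.float64(-36.08136366458847))
```

Request:
jog_arm:
  moves: [0, 0.0011, 0.0001, 0.001, 0, 0, 0, 0, 0.002, 0, 0, 0, 0, 0.002, 0, 0, 0, 0, 0, 0]

```text
time: 22.02
eef_pos: [556.2, -389.1, 205.2]
tcp_rot: [[0.99, 0.14, 0.0], [0.14, -0.99, -0.0], [0.0, 0.001, -1.0]]
wrist_force: [0.5, 0.4, -5.5]
opening: 0.216
```

Request:
jog_arm:
  moves: [0, 0, 0, 0.002, 0, 0, 0, 0, 0.001, 0, 0, 0, 0, 0, 0]

```text
time: 22.4
eef_pos: [556.1, -389.0, 208.0]
tcp_rot: [[0.99, 0.14, 0.0], [0.14, -0.99, -0.0], [0.0, 0.0, -1.0]]
wrist_force: [-0.4, 0.1, -6.7]
opening: 0.214
```

Request:
jog_arm:
  moves: [0, 0, 0, 0.001, 0, 0, 0, 0, 0.001, 0, 0, 0, 0, 0, 0]

```text
time: 22.78
eef_pos: [556.1, -389.0, 209.9]
tcp_rot: [[0.99, 0.14, 0.0], [0.14, -0.99, -0.0], [0.0, 0.0, -1.0]]
wrist_force: [0.8, -0.1, -6.2]
opening: 0.218
```

Request:
jog_arm:
  moves: [0, 0, 0, 0.002, 0, 0, 0, 0, 0.002, 0, 0, 0, 0, 0.002, 0, 0, 0, 0, 0, 0]

```text
time: 23.28
eef_pos: [556.2, -389.1, 216.2]
tcp_rot: [[0.99, 0.14, 0.0], [0.14, -0.99, -0.0], [0.0, 0.001, -1.0]]
wrist_force: [0.0, 0.3, -4.4]
opening: 0.215
```

```bash
python3 rd.py 1 w18
```

```text
z 216.0699467339734 loc -18.617892439009957 0.3417255318846521 F [ 0.17  0.06 -5.12] T [-0.01  0.   -0.  ] Fz [-4.37 -5.87] 23.325
```

View pics/w18.png

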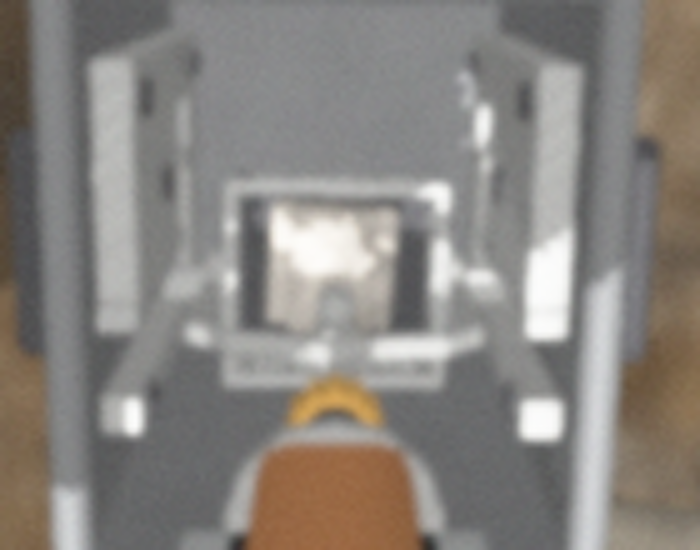

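Request:
jog_arm:
  moves: [0, 0, 0, 0.003, 0, 0, 0, 0, 0.003, 0, 0, 0, 0, 0.003, 0, 0, 0, 0, 0.003, 0, 0, 0, 0, 0.003, 0, 0, 0, 0, 0, 0]

```text
time: 24.08
eef_pos: [556.2, -389.1, 231.2]
tcp_rot: [[0.99, 0.14, 0.001], [0.14, -0.99, -0.001], [0.0, 0.001, -1.0]]
wrist_force: [-1.2, -0.5, -4.9]
opening: 0.218
```

Request:
jog_arm:
  moves: [0, 0, 0, 0.003, 0, 0, 0, 0, 0.003, 0, 0, 0, 0, 0.003, 0, 0, 0, 0, 0.003, 0, 0, 0, 0, 0.003, 0, 0, 0, 0, 0, 0]

```text
time: 24.82
eef_pos: [556.2, -389.1, 246.3]
tcp_rot: [[0.99, 0.14, 0.001], [0.14, -0.99, -0.001], [0.001, 0.001, -1.0]]
wrist_force: [0.1, 0.1, -6.0]
opening: 0.215
```

```bash
python3 rd.py 1 w19
```

```text
z 246.1167713637701 loc -18.620385890669375 0.3275647866994791 F [ 0.16 -0.19 -5.83] T [0.04 0.02 0.  ] Fz [-5.98 -5.68] 24.875
```

View pics/w19.png

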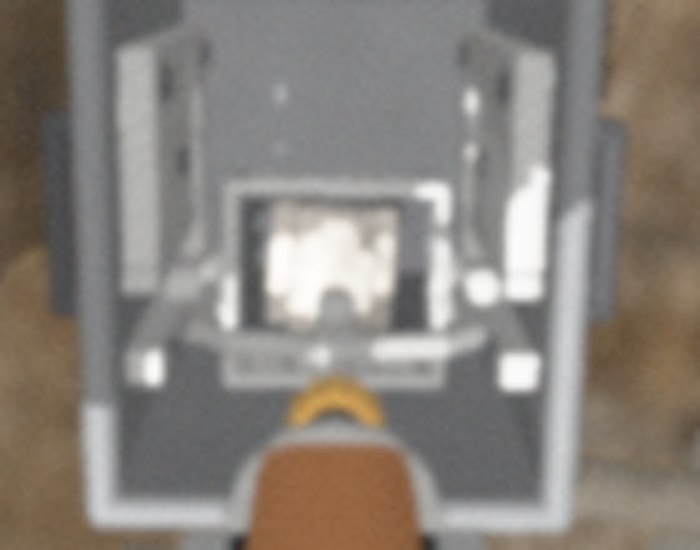

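Request:
jog_arm:
  moves: [0, 0, 0, 0.004, 0, 0, 0, 0, 0.004, 0, 0, 0, 0, 0.004, 0, 0, 0, 0, 0.004, 0, 0, 0, 0, 0.004, 0, 0, 0, 0, 0.004, 0, 0, 0, 0, 0.004, 0, 0, 0, 0, 0.004, 0, 0, 0, 0, 0.004, 0, 0, 0, 0, 0, 0]

```text
time: 26.12
eef_pos: [556.2, -389.1, 282.4]
tcp_rot: [[0.99, 0.14, 0.001], [0.14, -0.99, -0.001], [0.001, 0.001, -1.0]]
wrist_force: [1.0, 0.1, -5.6]
opening: 0.216
```

Request:
jog_arm:
  moves: [0, 0, 0, 0.005, 0, 0, 0, 0, 0.006, 0, 0, 0, 0, 0.006, 0, 0, 0, 0, 0.006, 0, 0, 0, 0, 0.006, 0, 0, 0, 0, 0.006, 0, 0, 0, 0, 0.006, 0, 0, 0, 0, 0.006, 0, 0, 0, 0, 0.006, 0, 0, 0, 0, 0.006, 0, 0, 0, 0, 0.004, 0, 0, 0, 0, 0, 0]

```text
time: 27.62
eef_pos: [556.1, -389.1, 345.3]
tcp_rot: [[0.99, 0.14, 0.001], [0.14, -0.99, -0.001], [0.001, 0.001, -1.0]]
wrist_force: [-0.8, -1.1, -5.1]
opening: 0.216
```

```bash
python3 rd.py 1; python3 - <<'E'
from h import *
im=snapshot("side");cv2.imwrite("pics/s20.png",cv2.resize(im[20:170,150:290,::-1],None,fx=4,fy=4,interpolation=cv2.INTER_CUBIC))
im=snapshot("wrist");cv2.imwrite("pics/w20.png",im[:,:,::-1])
E
```

```text
z 345.10165646239096 loc -18.649575877039364 0.372793202711105 F [-0.28 -0.25 -5.36] T [-0.   -0.02  0.01] Fz [-5.14 -5.59] 27.675
```

View pics/s20.png

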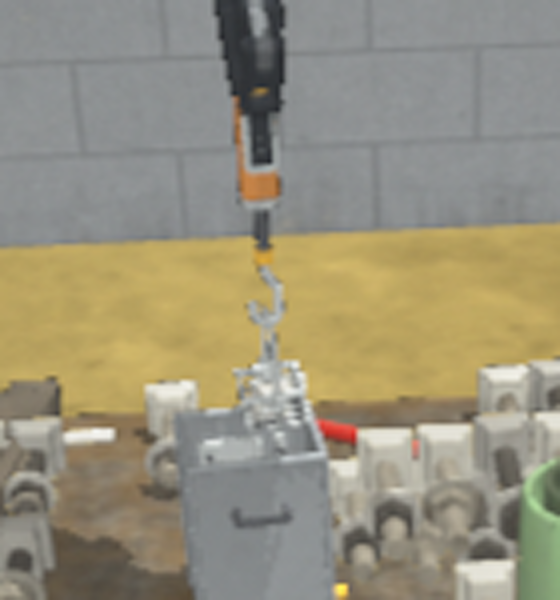

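View pics/w20.png

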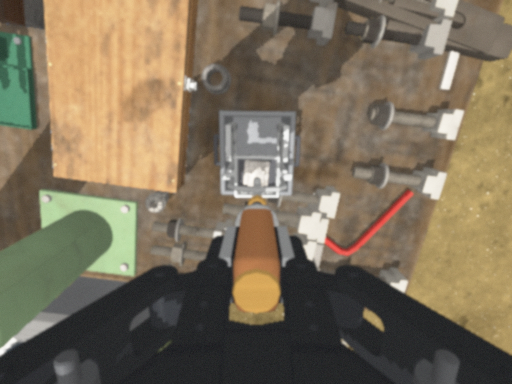

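Request:
jog_arm:
  moves: [0, 0, 0, 0.012, 0, 0, 0, 0, 0.014, 0, 0, -0.0017, 0.01, 0, 0, 0, -0.0034, 0.02, 0, 0, 0, -0.0051, 0.03, 0, 0, 0, -0.006, 0.035, 0, -0.9, 0, -0.006, 0.035, 0, -0.9, 0, -0.006, 0.035, 0, -0.9, 0, -0.006, 0.035, 0, -0.9, 0, -0.006, 0.035, 0, -0.9, 0, -0.006, 0.035, 0, -0.9, 0, -0.006, 0.035, 0, -0.9]

```text
time: 29.28
eef_pos: [503.0, -82.2, 371.3]
tcp_rot: [[1.0, 0.03, 0.001], [0.03, -1.0, 0.0], [0.001, 0.0, -1.0]]
wrist_force: [0.6, 0.2, -5.2]
opening: 0.215
```

Request:
jog_arm:
  moves: [0, -0.006, 0.035, 0, -0.9, 0, -0.006, 0.035, 0, -0.9, 0, -0.0043, 0.025, 0, 0, 0, -0.002, 0.012, 0, 0, 0, -0.0008, 0.005, 0, 0, 0, 0, 0, 0, 0, 0, 0, 0, 0, 0, 0, 0, 0, 0, 0]

```text
time: 30.28
eef_pos: [484.9, 27.4, 370.7]
tcp_rot: [[1.0, -0.002, -0.0], [-0.002, -1.0, 0.0], [-0.0, -0.0, -1.0]]
wrist_force: [-0.3, -0.0, -5.2]
opening: 0.209
```

```bash
python3 - <<'E'
from h import *
s=get_state();print(s["eef_pos"],s["tcp_rot"],s["wrist_force"],s["time"])
im=snapshot("side");cv2.imwrite("pics/s21.png",cv2.resize(im[60:310,150:400,::-1],None,fx=2.4,fy=2.4,interpolation=cv2.INTER_CUBIC))
im=snapshot("wrist");cv2.imwrite("pics/w21.png",im[:,:,::-1])
E
```

```text
[484.87935633  27.43705569 370.69253534] [[ 9.99997399e-01 -2.26825549e-03 -2.40083963e-04]
 [-2.26824357e-03 -9.99997426e-01  4.99437249e-05]
 [-2.40196630e-04 -4.93990261e-05 -9.99999970e-01]] [-0.29046297 -0.02185571 -5.20598289] 30.275
```

View pics/s21.png

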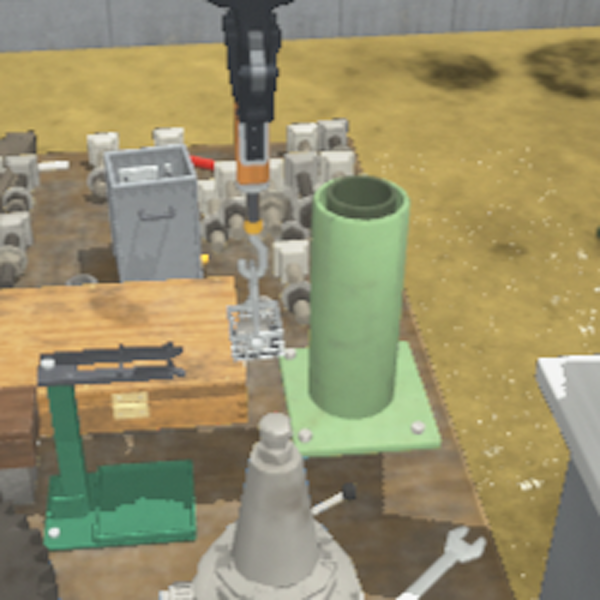

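View pics/w21.png

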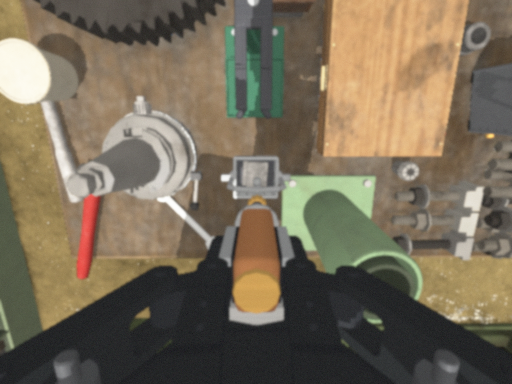

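Request:
jog_arm:
  moves: [0, 0, 0.0034, -0.01, 0, 0, 0, 0, -0.02, 0, 0, 0, 0, -0.025, 0, 0, 0, 0, -0.025, 0, 0, 0, 0, -0.025, 0, 0, 0, 0, -0.025, 0, 0, 0, 0, -0.012, 0, 0, 0, 0, -0.006, 0, 0, 0, 0, 0, 0, 0, 0, 0, 0, 0]

```text
time: 31.62
eef_pos: [485.5, 31.4, 223.6]
tcp_rot: [[1.0, -0.001, 0.002], [-0.001, -1.0, -0.0], [0.002, 0.0, -1.0]]
wrist_force: [-0.6, -0.2, -4.9]
opening: 0.215
```

```bash
python3 - <<'E'
from h import *
s=get_state();print(s["eef_pos"],s["wrist_force"],s["time"])
im=snapshot("side");cv2.imwrite("pics/s22.png",cv2.resize(im[140:310,150:300,::-1],None,fx=3.5,fy=3.5,interpolation=cv2.INTER_CUBIC))
E
```

```text
[485.5147607   31.3767254  223.64585927] [-0.62812355 -0.24116041 -4.90763065] 31.625
```

View pics/s22.png

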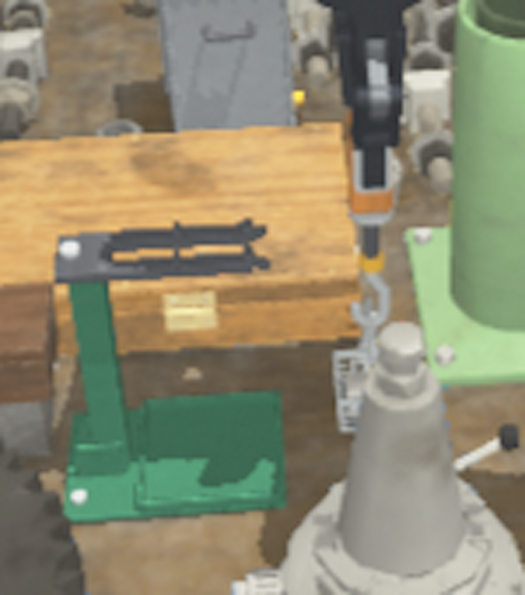

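Request:
jog_arm:
  moves: [0, 0.008, 0, 0, 0, 0, 0.014, 0, 0, 0, 0, 0.018, -0.0004, 0, 0, 0, 0.018, 0, 0, 0, 0, 0.016, 0, 0, 0, 0, 0.011, 0, 0, 0, 0, 0.006, 0, 0, 0, 0, 0.0025, 0, 0, 0, 0, 0, 0, 0, 0, 0, 0, 0, 0, 0]

```text
time: 32.92
eef_pos: [577.5, 31.1, 222.8]
tcp_rot: [[1.0, -0.001, -0.001], [-0.001, -1.0, 0.0], [-0.001, -0.0, -1.0]]
wrist_force: [-0.0, 0.2, -5.3]
opening: 0.214
```

```bash
python3 - <<'E'
from h import *
s=get_state();print(s["eef_pos"],s["wrist_force"],s["time"])
im=snapshot("side");cv2.imwrite("pics/s23.png",cv2.resize(im[140:310,150:300,::-1],None,fx=3.5,fy=3.5,interpolation=cv2.INTER_CUBIC))
im=snapshot("wrist");cv2.imwrite("pics/w23.png",im[:,:,::-1])
E
```

```text
[577.5390413   31.12802808 222.78671528] [-0.01032768  0.24091435 -5.30160663] 32.925
```

View pics/s23.png

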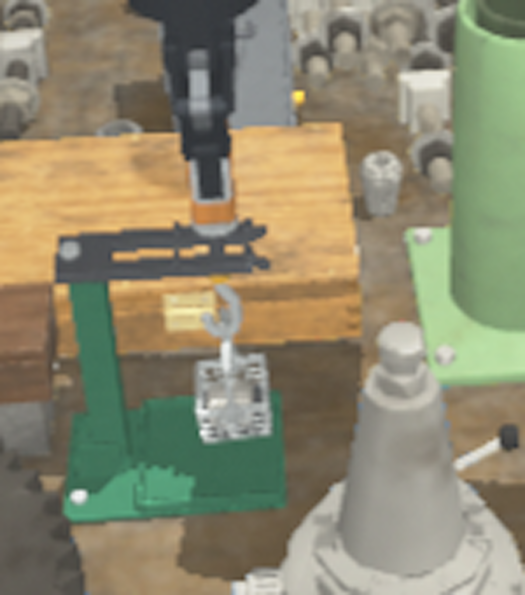

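View pics/w23.png

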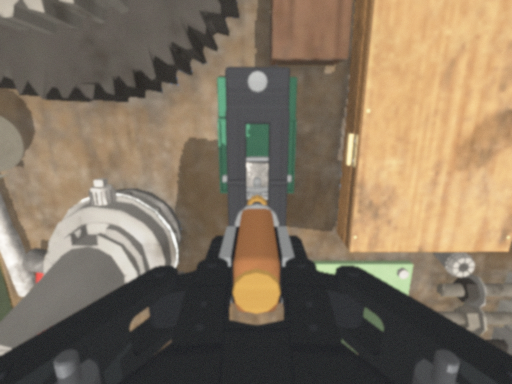

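Request:
jog_arm:
  moves: [0, 0.0012, -0.0003, -0.004, 0, 0, 0, 0, -0.004, 0, 0, 0, 0, -0.004, 0, 0, 0, 0, -0.003, 0, 0, 0, 0, 0, 0]

```text
time: 33.65
eef_pos: [579.2, 30.8, 207.4]
tcp_rot: [[1.0, -0.001, -0.001], [-0.001, -1.0, 0.0], [-0.001, -0.0, -1.0]]
wrist_force: [-0.2, -1.0, -5.5]
opening: 0.213
```

Request:
jog_arm:
  moves: [0, 0, 0, -0.001, 0, 0, 0, 0, 0, 0]

```text
time: 33.9
eef_pos: [579.5, 30.8, 206.9]
tcp_rot: [[1.0, -0.001, 0.0], [-0.001, -1.0, -0.0], [0.0, 0.0, -1.0]]
wrist_force: [0.1, -0.7, -6.0]
opening: 0.215
```

Request:
jog_arm:
  moves: [0, 0, 0, -0.0008, 0, 0, 0, 0, 0, 0]

```text
time: 34.15
eef_pos: [579.5, 30.7, 206.1]
tcp_rot: [[1.0, -0.001, 0.0], [-0.001, -1.0, -0.0], [0.0, 0.0, -1.0]]
wrist_force: [-0.1, 0.0, -5.5]
opening: 0.213
```

Request:
jog_arm:
  moves: [0, 0, 0, -0.0006, 0, 0, 0, 0, 0, 0, 0, 0, 0, 0, 0]

```text
time: 34.52
eef_pos: [579.6, 30.7, 206.0]
tcp_rot: [[1.0, -0.001, 0.001], [-0.001, -1.0, -0.0], [0.001, 0.0, -1.0]]
wrist_force: [-1.0, -0.1, 1.6]
opening: 0.219
```

Request:
jog_arm:
  moves: [0.5, 0, 0, 0, 0, 0.5, 0, 0, 0, 0, 0.7, 0, 0, 0, 0, 0.7, 0, 0, 0, 0]

```text
time: 35.02
eef_pos: [579.6, 30.7, 205.5]
tcp_rot: [[1.0, -0.001, 0.0], [-0.001, -1.0, -0.0], [0.0, 0.0, -1.0]]
wrist_force: [-0.2, 0.3, -0.2]
opening: 0.7
```

```bash
python3 - <<'E'
from h import *
s=get_state();print(s["eef_pos"],s["wrist_force"],s["opening"],s["time"])
im=snapshot("side");cv2.imwrite("pics/s24.png",cv2.resize(im[140:310,150:300,::-1],None,fx=3.5,fy=3.5,interpolation=cv2.INTER_CUBIC))
im=snapshot("wrist");cv2.imwrite("pics/w24.png",im[:,:,::-1])
E
```

```text
[579.57555386  30.74857556 205.46322586] [-0.1555093   0.26738027 -0.16839527] 0.7001492209648342 35.025
```

View pics/s24.png

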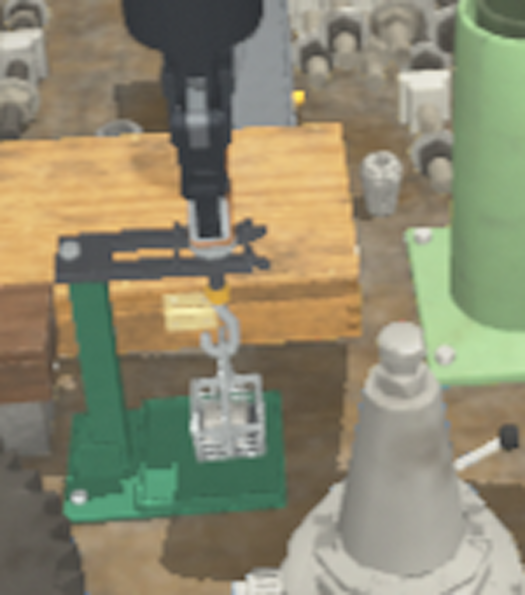

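View pics/w24.png

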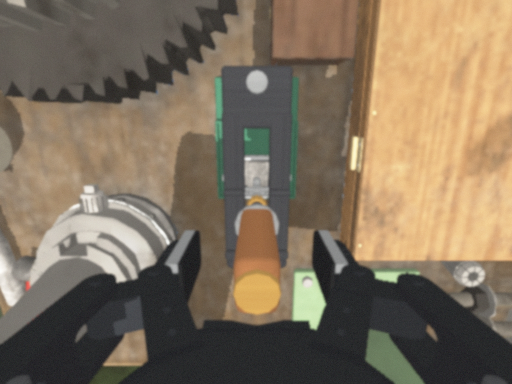

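Released and upright. I'll raise the gripper straight up, clear of the handle.

Request:
jog_arm:
  moves: [0.7, 0, 0, 0.005, 0, 0.7, 0, 0, 0.015, 0, 0.7, 0, 0, 0.03, 0, 0.7, 0, 0, 0.04, 0, 0.7, 0, 0, 0.04, 0, 0.7, -0.04, 0, 0.02, 0, 0.7, -0.04, 0, 0, 0, 0.7, 0, 0, 0, 0, 0.7, 0, 0, 0, 0, 0.7, 0, 0, 0, 0]

```text
time: 36.38
eef_pos: [500.5, 30.6, 355.7]
tcp_rot: [[1.0, -0.001, 0.001], [-0.001, -1.0, -0.0], [0.001, 0.0, -1.0]]
wrist_force: [-0.5, 0.2, -0.3]
opening: 0.705
```

```bash
python3 - <<'E'
from h import *
s=get_state();print(s["eef_pos"],s["wrist_force"],s["opening"],s["time"])
im=snapshot("side");cv2.imwrite("pics/s25.png",cv2.resize(im[140:290,150:300,::-1],None,fx=4,fy=4,interpolation=cv2.INTER_CUBIC))
im=snapshot("wrist");cv2.imwrite("pics/w25.png",cv2.resize(im[0:200,156:356,::-1],None,fx=3,fy=3,interpolation=cv2.INTER_CUBIC))
S=cam("side");print([(np.array(proj(S,[579,30,z]))-[150,140])*4 for z in (250,180,16)])
im2=snapshot("side").astype(int);print(abs(im2-im if im2.shape==im.shape else 0).max() and 0)
E
```

```text
[500.52686936  30.57464409 355.65641603] [-0.46041104  0.17524607 -0.32146007] 0.7046784213164299 36.375
[array([235.12033906, 166.88896148]), array([244.71053907, 277.49993897]), array([264.20404751, 502.33320869])]
0
```

View pics/s25.png

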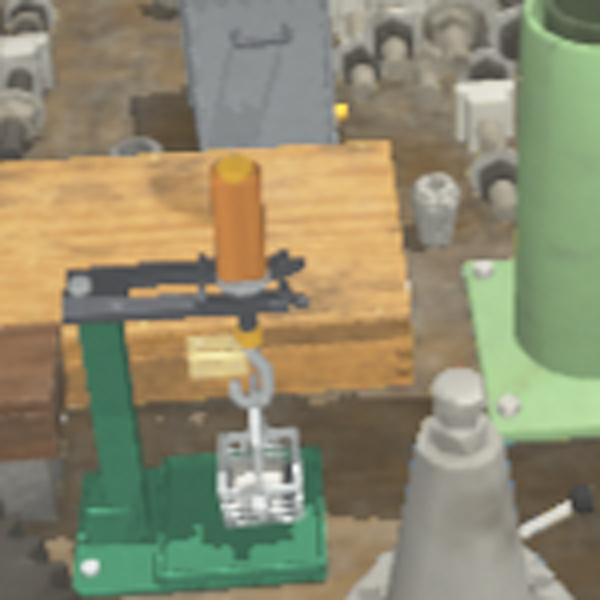

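View pics/w25.png

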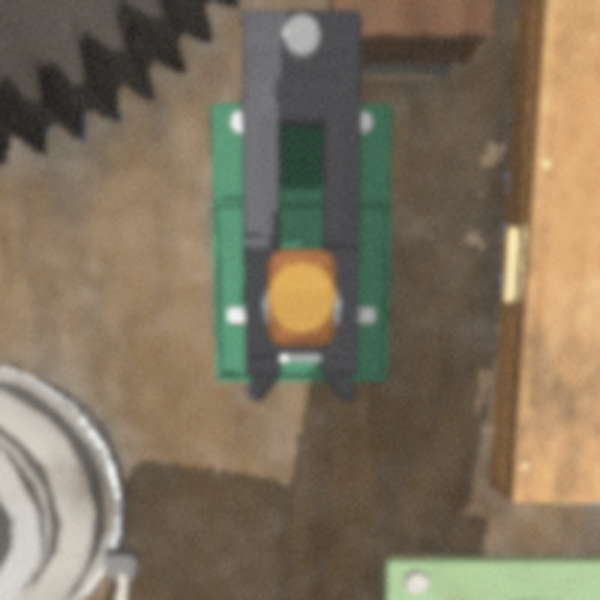

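```bash
python3 -c "
from bench import *
print(close_job(), get_state()['time'])"
```

```text
the job is handed in; nothing more can be done
the job is handed in; nothing more can be done
```

The job is handed in at about 36.5 s. The rod hangs in the fork again, and the basket hangs from its hook over the tray with the T-nut in it.

- **Sequence:** I took the rod from the fork, hooked the bail in the tank, and felt the load come on. Then I followed the slots: up to the roof, over the weir, under the tongue and up the exit channel. The basket came out over the rim and I hung the rod back in the fork.
- **Forces:** the load was about 3.5 N. The most I read was 10.5 N on the wrist, at the roof, and that includes about 1.8 N for the rod. It stayed below 15 N at every reading, but I only read the force at the end of each move.
- **Trouble on the way:** the first descent after the weir was about 2 mm short in x. The lugs caught on something, probably the weir, and the basket tilted and took its load off the hook. I raised it, shifted further toward tank −x and went down again cleanly.
- **Last checks:** the collar touched down at the height where I had first gripped it. After release the pictures showed the rod upright in the seat, the basket clear of the tray, what looks like the nut inside it, and the gripper well clear. The collet was still standing in the last side picture. I kept away from the spanner, but it was outside that picture. I did not measure the basket's height over the tray or its leftover swing.

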